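# Put the dispensing tools away under the bifold dust cover

## Task

Push the orange bar of the clear bifold cover until its two panels stand folded flat against each other, then lay every tool on the table flat in the tray compartment whose painted outline matches its handle colour, head on the wide end of the outline. When all the tools are in, push the bar back so that the cover is fully shut over them, and leave the jars, bottles, cartons and mug where they stand.

Things in the scene. Friction and masses are not known exactly. Their poses are not given: they have to be found in the camera images.
- tray: fixed grey tool tray, at some yaw within 0.15 rad. Origin: underside, middle of its 190 mm (x) by 304 mm (y) compartment area; z up. Floor top 4 mm, tops of rims and dividers 12 mm above the table. Each of 5 compartments has a tool's outline painted in its handle colour: narrow strip = handle, wide block = head. Cover posts (48 mm tall) stand at tray y = 183 mm
- cover (a joint): clear bifold cover, two linked panels 176 mm (tray x) by 167 mm, hinged on the posts at tray +y. Rad: 0 = shut (low roof on its stop), 1.296 = folded, both upright and flat together, tops 215 mm high. Pushing the leading edge level to tray +y (3 to 6 N) raises the fold; it stays up if left within 0.1 rad of folded, else sinks shut. Pushed back to tray -y it shuts
- cover_bar (a point): point on the axis of the orange round push bar (diameter 14 mm, along tray x), the cover's leading edge; always 46 mm above the table. The bar sticks out 67 mm past the panels on the tray's +x side, free all round; this point (tray x = 134 mm) is 46 mm past the panels, 21 mm from its end. Tray y = 180 mm - 335 mm x cos(0.244 + cover): -145 mm shut, +170 mm folded. Its axes turn with the panel
- spatula_mid (a point): counting spatula: blue handle, flat steel blade 52 x 42 x 4 mm. 144 mm long, 90 g; handle 22 mm wide, 24 mm tall, from the rear end to 22 mm ahead of this point. The point: half-way along the tool, 12 mm above its flat underside. x axis to the head, z up when it lies flat. None if absent
- spatula_bay (a point): centre of the floor (4 mm above the table) of the compartment with the blue outline, 156 mm long, 58 mm wide. x axis along it to the wide (head) end of the outline (tray +y), z up. spatula_mid belongs straight above this point, head at the +x end
- brush_mid (a point): cleaning brush: green handle, steel collar and light bristle block 42 mm wide. 144 mm long, 90 g; handle 22 mm wide, 24 mm tall, from the rear end to 22 mm ahead of this point. The point: half-way along the tool, 12 mm above its flat underside. x axis to the head, z up when it lies flat. None if absent
- brush_bay (a point): centre of the floor (4 mm above the table) of the compartment with the green outline, 156 mm long, 58 mm wide. x axis along it to the wide (head) end of the outline (tray +y), z up. brush_mid belongs straight above this point, head at the +x end
- scoop_mid (a point): scoop: red handle, open steel box-shaped bowl 50 x 42 x 24 mm. 144 mm long, 90 g; handle 22 mm wide, 24 mm tall, from the rear end to 22 mm ahead of this point. The point: half-way along the tool, 12 mm above its flat underside. x axis to the head, z up when it lies flat. None if absent
- scoop_bay (a point): centre of the floor (4 mm above the table) of the compartment with the red outline, 156 mm long, 58 mm wide. x axis along it to the wide (head) end of the outline (tray +y), z up. scoop_mid belongs straight above this point, head at the +x end
- lens_mid (a point): magnifier: yellow handle, round yellow-rimmed lens 44 mm across, 12 mm thick. 144 mm long, 90 g; handle 22 mm wide, 24 mm tall, from the rear end to 22 mm ahead of this point. The point: half-way along the tool, 12 mm above its flat underside. x axis to the head, z up when it lies flat. None if absent
- lens_bay (a point): centre of the floor (4 mm above the table) of the compartment with the yellow outline, 156 mm long, 66 mm wide. x axis along it to the wide (head) end of the outline (tray +x), z up. lens_mid belongs straight above this point, head at the +x end
- scraper_mid (a point): T-shaped scraper: black handle, steel neck, white cross-bar head 44 mm wide. 144 mm long, 90 g; handle 22 mm wide, 24 mm tall, from the rear end to 22 mm ahead of this point. The point: half-way along the tool, 12 mm above its flat underside. x axis to the head, z up when it lies flat. None if absent
- scraper_bay (a point): centre of the floor (4 mm above the table) of the compartment with the black outline, 156 mm long, 66 mm wide. x axis along it to the wide (head) end of the outline (tray +x), z up. scraper_mid belongs straight above this point, head at the +x end
- jar: bystander, leave alone: brown jar 60 mm across, 85 mm tall. Origin: centre of its underside.
- bottle_a: bystander, leave alone: brown bottle 52 mm across, 120 mm tall. Origin: centre of its underside.
- bottle_b: bystander, leave alone: white bottle 52 mm across, 120 mm tall. Origin: centre of its underside.
- carton_a: bystander, leave alone: white and green carton 60 x 120 x 45 mm. Origin: centre of its underside.
- carton_b: bystander, leave alone: white and blue carton 70 x 110 x 40 mm. Origin: centre of its underside.
- carton_c: bystander, leave alone: white and orange carton 55 x 100 x 50 mm. Origin: centre of its underside.
- mug: bystander, leave alone: white mug 76 mm across, 90 mm tall. Origin: centre of its underside.

How it is judged:
By the outcome, as a careful person would: the job done as asked, in the order asked, and still so for the second after the job is handed in, with the robot touching nothing.
Of spatula, brush, scoop, lens, scraper only 4 to 5 are there at a start; the rules pass over those that are not, and their reading is None.
At some moment in a run one of spatula, brush, scoop, lens, scraper may be knocked a few centimetres aside while the robot is not near it.
Once in a run the grip may slacken for a moment while it holds something.
It also fails if it takes over 192 s, if anything falls off the work surface, if the arm or the gripper's body presses on something with over 40 N, if the wrist force passes 120 N, or if a joint passes its speed limit or range.

## Robot

A 6-joint arm with a two-finger parallel gripper is mounted at the origin on the work surface. World frame = base frame: x ahead of the robot, y to its left, z up, the work surface at z = 0. Lengths are in m, angles in rad, forces in N, time in s.
With the tool pointing down it reaches from about 0.35 to 0.975 m from the base axis. Payload 4.9 kg.
Tool frame: the origin (TCP) lies at the very end of the fingers, on their centre line; the grasp point (between the pads) lies 19 mm behind it; z points along the fingers, y is the direction in which the jaws open and shut (so a half turn about z gives the same grasp; the last joint's range is limited). The gripper opens to 85 mm and grips with 20 to 120 N. Pads are 22 mm wide; open, the fingers measure 114 mm over their backs; the gripper's body (76 mm by 85 mm) begins 54 mm behind the grasp point. The pads swing forward as they close: fully open they stand 13 mm farther back than shut.
Start: joints at [1.062, 0.053, 1.613, -0, 1.476, -0.119], TCP at [0.237, 0.578, 0.231] pointing down, gripper open.
Joint ranges: [-3.01, 3.01], [-1.01, 2.22], [0.06, 2.58], [-1.02, 4.17], [0.09, 2.62], [-3.14, 3.14]. Speed limits (rad/s): [2.57, 2.57, 3.14, 3.14, 3.14, 3.14].

## Interface

Orientations are given as a unit quaternion [w, x, y, z].
In Python, from plant import state, eyes, job_done gives the robot as it stands.
- The arm moves only by the tool apply_moves, never from a script. Its argument "commands" is a list of rows, each an object with "linear": the shift along the tool's x, y, z in m, a list of three; "delta_rot": the turn, a rotation vector about the tool's x, y, z in degrees, a list of three; "fingers": the closure in counts, from 0 (fully open) to 255 (shut). In form: [{"linear": [x, y, z], "delta_rot": [wx, wy, wz], "fingers": fingers}, ...]. A call has exactly 8 rows; each row is the pose to reach, as a shift and turn from the pose commanded when the call began, along the tool's axes at that moment; what a row does not reach only later rows make up. A row lasts 1/10 s, in which the tool goes at most 50 mm and 8.59 degrees, less where a joint would pass 70% of its speed; a pose out of reach is approached as far as the arm can. A call with a gripper value outside its range is refused whole. The fingers move at their own pace and stop on an object; the grip force is fixed at half the most. Time passes only in rows, so rows that repeat a pose let the fingers close, or fill a call up. It gives the time, the measured TCP pose, the force and the opening at its end, in the units of the state.
- state(): the state, without advancing time (a new reading comes with each control period).
- eyes.grab_frame(name): name is "scene" or "side" or "wrist"; returns the picture (480x640x3 uint8, red, green, blue); there is no depth.
- eyes.camera_params(name): a dict with "fx", "fy", "cx", "cy" (pixels), "position" and "rotation" of the camera in the world; the wrist camera has in their place "T_tool_cam" (4x4, takes a point from camera to tool coordinates, whose origin is the TCP and whose axes are the flange's). Camera axes: x right, y down, z forward; pixel columns grow to the right and rows downward; lengths in m; the calibration is good to about 2 mm. A picture is of the moment at which its call begins: read the wrist's pose just before it. camera_params takes no time and is no camera call.
- job_done(): hands the job in, once; it reports no verdict.
The state is a dict: "time": time; "joint_pos": joint angles; "joint_vel": joint speeds; "joint_efforts": joint torques, N m; "tool_pos": TCP position; "tool_rot": TCP orientation; "contact_force": force on the tool from outside, world axes, zero at the start; "ft_torque": the same for the moment, N m; "gripper_width": opening from 0.0 (shut) to 1.0 (fully open).
Only numpy, scipy, OpenCV 4.12 (cv2) and the standard library are available. Lean on these libraries where they do the work, as an engineer would, in place of code of your own. Each camera call takes 0.05 s, during which the arm holds its last target.

## Working session

There is one attempt and no reset: what is moved stays moved. The work goes in short steps, Python scripts to look and compute and a tool call to move; the robot and the scene stay as the last step left them, time stands still between calls to the robot, and variables do not carry over. Pictures are saved under pics/ and viewed, and the job is handed in when it is done.

Besides the shell and the picture viewer there is one more tool, called as name([rows], argument=value, ...), one row to a line, values as JSON. apply_moves: Moves the arm, as the interface text tells. Its arguments: {"type":"object","properties":{"commands":{"type":"array","items":{"type":"object","properties":{"linear":{"type":"array","items":{"type":"number"}},"delta_rot":{"type":"array","items":{"type":"number"}},"fingers":{"type":"number"}}}}},"required":["commands"]}

```bash
ls; mkdir -p pics; python3 - <<'E'
from plant import state, eyes
import cv2, json
print(state())
for n in ("scene","side","wrist"):
    p=eyes.camera_params(n); print(n,p)
    im=eyes.grab_frame(n); cv2.imwrite(f"pics/{n}0.png",im[:,:,::-1])
E
```

```text
pics
{'time': 0.0, 'joint_pos': array([ 1.06201123e+00,  5.33470727e-02,  1.61430282e+00,  3.31505377e-06,
        1.47596791e+00, -1.18963076e-01]), 'joint_vel': array([ 0.00280448,  0.00057205,  0.00192236, -0.00058325,  0.0011969 ,
        0.00060235]), 'joint_efforts': array([ 9.71000045e-04, -3.93697572e+01, -3.70168912e+01, -4.87105251e-05,
        7.22828656e-03,  3.57052636e-05]), 'tool_pos': array([0.23718922, 0.57757637, 0.2300638 ]), 'tool_rot': array([-3.14197793e-04,  1.93679288e-01,  9.81064375e-01, -9.62596587e-04]), 'contact_force': array([-0.21449793,  0.27662805, -0.14523473]), 'ft_torque': array([-0.04394103,  0.00375545,  0.00366123]), 'gripper_width': 0.9986022749416544}
scene {'fx': 549.1583002962509, 'fy': 549.1583002962509, 'cx': 317.2344144996598, 'cy': 237.639892897824, 'position': array([ 1.78664882, -0.11527673,  1.16205375]), 'rotation': array([-0.30836522,  0.66782574,  0.61964165, -0.27379534])}
side {'fx': 442.61247327043776, 'fy': 442.61247327043776, 'cx': 329.0215801543054, 'cy': 238.1576539420503, 'position': array([-0.0879789 , -0.60207557,  0.67641813]), 'rotation': array([-0.43541325,  0.81610604, -0.33817355,  0.17327688])}
wrist {'fx': 423.98586761550166, 'fy': 423.98586761550166, 'cx': 317.78432547841777, 'cy': 241.27073782814165, 'T_tool_cam': array([[ 7.82080411e-04, -9.52842889e-01, -3.03463042e-01,
         7.85091305e-02],
       [ 9.99999674e-01,  6.84890695e-04,  4.26697523e-04,
        -9.53233794e-04],
       [-1.98736686e-04, -3.03463277e-01,  9.52843114e-01,
        -1.41100029e-01],
       [ 0.00000000e+00,  0.00000000e+00,  0.00000000e+00,
         1.00000000e+00]])}
```

View pics/scene0.png

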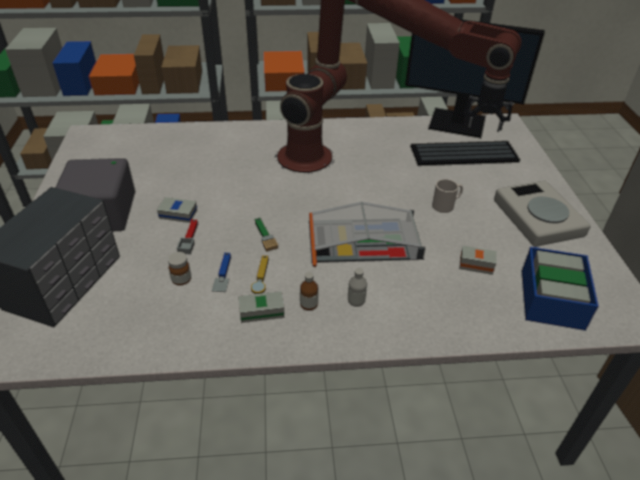

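View pics/side0.png

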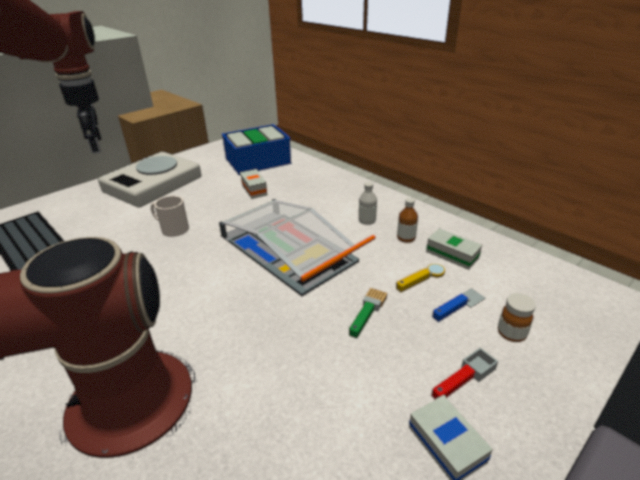

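View pics/wrist0.png

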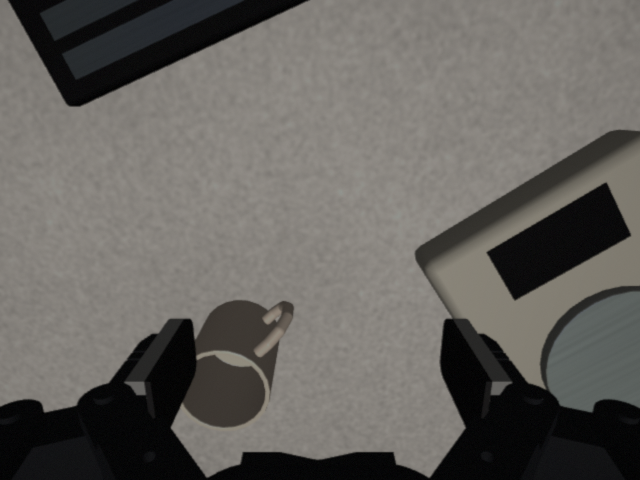

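```bash
cat > h.py <<'E'
from plant import state, eyes
import numpy as np, cv2
from scipy.spatial.transform import Rotation as R
def q2R(q): return R.from_quat([q[1],q[2],q[3],q[0]]).as_matrix()
def cam(n, st=None):
    p=eyes.camera_params(n)
    K=np.array([[p['fx'],0,p['cx']],[0,p['fy'],p['cy']],[0,0,1]])
    if n=='wrist':
        T=np.array(p['T_tool_cam']); Rt=q2R(st['tool_rot'])
        return K,Rt@T[:3,:3],Rt@T[:3,3]+st['tool_pos']
    return K,q2R(p['rotation']),np.array(p['position'])
def grab(n,save=None):
    st=state(); im=eyes.grab_frame(n)
    if save: cv2.imwrite(f'pics/{save}.png',im[:,:,::-1])
    return im,cam(n,st),st
def ray(c,uv):
    K,Rm,o=c; d=Rm@np.linalg.inv(K)@np.array([uv[0],uv[1],1.]); return o,d
def onplane(c,uv,z):
    o,d=ray(c,uv); return o+d*(z-o[2])/d[2]
def proj(c,P):
    K,Rm,o=c; q=K@(Rm.T@(np.asarray(P,float)-o)); return q[:2]/q[2]
def tri(c1,u1,c2,u2):
    A=[];b=[]
    for c,u in((c1,u1),(c2,u2)):
        o,d=ray(c,u); d/=np.linalg.norm(d); M=np.eye(3)-np.outer(d,d); A.append(M); b.append(M@o)
    return np.linalg.lstsq(np.vstack(A),np.hstack(b),rcond=None)[0]
HSV={'red':[((0,150,50),(5,255,255)),((172,150,50),(180,255,255))],'green':[((55,110,30),(85,255,255))],'blue':[((105,150,40),(125,255,255))],'yellow':[((20,130,60),(32,255,255))],'orange':[((6,170,80),(16,255,255))]}
def mask(im,col):
    h=cv2.cvtColor(im,cv2.COLOR_RGB2HSV); m=0
    for a,b in HSV[col]: m=m|cv2.inRange(h,a,b)
    return m
def blobs(im,col,amin=15):
    n,l,s,c=cv2.connectedComponentsWithStats(mask(im,col))
    return l,[(i,s[i],c[i]) for i in range(1,n) if s[i,4]>=amin]
E
python3 - <<'E'
from h import *
for n in('scene','side'):
    im=cv2.imread(f'pics/{n}0.png')[:,:,::-1].copy(); c=cam(n)
    for col in HSV:
        for i,s,ce in blobs(im,col)[1]:
            print(n,col,s,ce.round(1),onplane(c,ce,.014)[:2].round(3))
    # crop upscaled
im=cv2.imread('pics/scene0.png'); cv2.imwrite('pics/s_crop.png',cv2.resize(im[180:330,150:450],None,fx=2.6,fy=2.6,interpolation=cv2.INTER_CUBIC))
im=cv2.imread('pics/side0.png'); cv2.imwrite('pics/d_crop.png',cv2.resize(im[180:400,200:500],None,fx=2.6,fy=2.6,interpolation=cv2.INTER_CUBIC))
E
```

```text
scene red [186 220  11  18 101] [191.4 228.5] [ 0.416 -0.389]
scene red [360 248  45   9 252] [386.1 252.2] [0.567 0.217]
scene green [158   0  40   6 212] [177.2   2.2] [-1.742 -0.665]
scene green [345   0   7   4  15] [347.6   1.7] [-1.717  0.382]
scene green [397  37  15  50 480] [403.4  58.9] [-0.853  0.559]
scene green [  0  50  19  46 563] [ 6.4 77.1] [-0.734 -1.339]
scene green [102 120  10   3  29] [106.7 121. ] [-0.296 -0.796]
scene green [256 220  12  16  85] [261.2 227.4] [ 0.424 -0.166]
scene green [363 240   9   2  15] [367.2 240.5] [0.509 0.167]
scene green [536 266  51  20 632] [561.1 275.2] [0.7  0.72]
scene green [256 297  10  10  81] [260.6 301.2] [ 0.744 -0.169]
scene blue [428   0  15   3  29] [435.3   0.5] [-1.722  0.939]
scene blue [  53   42   41   53 1618] [74.1 67.1] [-0.83  -1.056]
scene blue [156 114  23   8 164] [167.5 117.6] [-0.312 -0.551]
scene blue [172 202   9   7  37] [176. 205.] [ 0.289 -0.451]
scene blue [ 523  248   74   81 2251] [555.5 301.4] [0.8   0.661]
scene blue [220 255  10  21 115] [224.2 264.9] [ 0.591 -0.276]
scene yellow [338 244  14  1
[... 1901 characters left out ...]
6]
side blue [411 424  53  56  98] [436.1 455.5] [ 0.289 -0.444]
side yellow [279 265  11   7  50] [284.  268.1] [0.426 0.085]
side yellow [397 268  33  23 348] [412.8 279.1] [ 0.611 -0.163]
side yellow [432 273  11   4  26] [436.9 274.7] [ 0.664 -0.193]
side orange [  270     0   370   261 34164] [489.1 108.3] [1.871 0.333]
side orange [616   0  24   5  60] [627.4   1.4] [6.608 1.133]
side orange [248 176  10   3  15] [252.2 176.7] [0.672 0.547]
side orange [250 189  16   6  42] [257.2 191.8] [0.619 0.448]
side orange [401 209  15  13 155] [408.3 215.1] [0.837 0.02 ]
side orange [301 236  73  45 360] [333.1 260.2] [0.533 0.022]
side orange [503 309  29  16 190] [516.5 318.6] [ 0.657 -0.394]
```

View pics/s_crop.png

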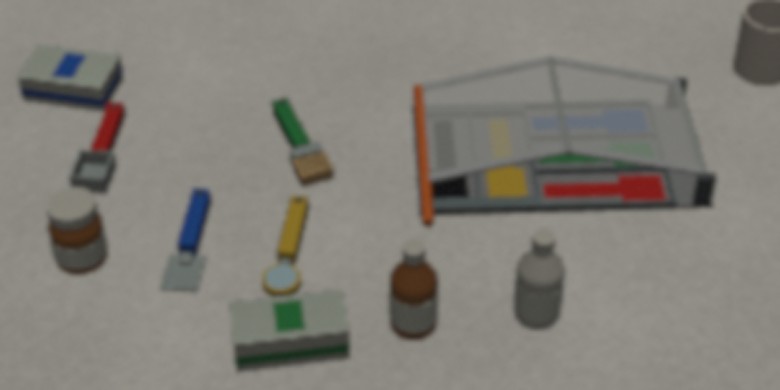

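View pics/d_crop.png

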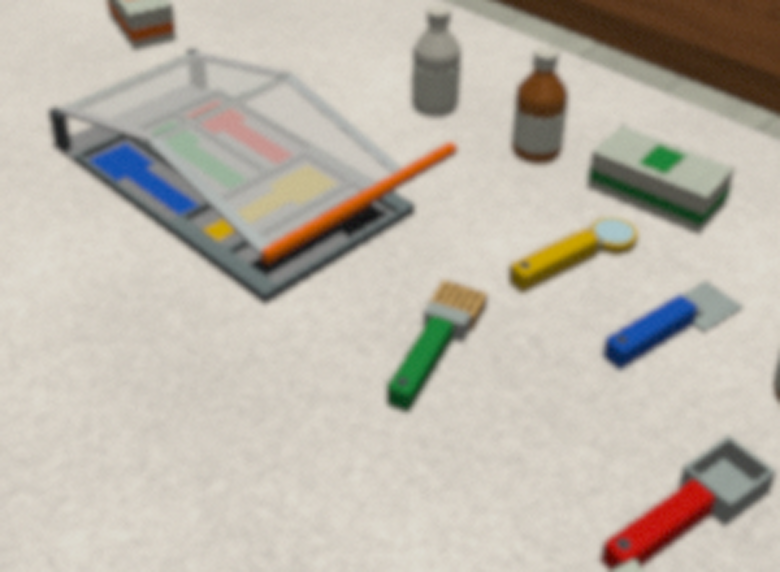

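```bash
python3 - <<'E'
from h import *
for n in('scene','side'):
    im=cv2.imread(f'pics/{n}0.png')[:,:,::-1].copy(); c=cam(n)
    l,bs=blobs(im,'orange')
    for i,s,ce in bs:
        if s[4] in(105,360):
            v,u=np.nonzero(l==i); P=np.c_[u,v].astype(np.float32)
            vx,vy,x,y=cv2.fitLine(P,cv2.DIST_L2,0,.01,.01).ravel()
            t=(P-[x,y])@[vx,vy]
            for tt in(t.min()-.5,t.max()+.5): print(n,onplane(c,(x+vx*tt,y+vy*tt),.046).round(4))
    for col,rng in(('red',0),('blue',0),('yellow',0),('green',0)):
        l,bs=blobs(im,col)
        for i,s,ce in bs:
            if s[4] in (101,252,565,85,349,115,352,133,348,313):
                v,u=np.nonzero(l==i)
                z=.004 if s[4] in(252,313) else .014
                W=np.array([onplane(c,(a,b),z)[:2] for a,b in zip(u,v)]).astype(np.float32)
                vx,vy,x,y=cv2.fitLine(W,cv2.DIST_L2,0,.01,.01).ravel(); 
                t=(W-[x,y])@[vx,vy]
                print(n,col,s[4],np.round([x,y,np.degrees(np.arctan2(vy,vx)),t.min(),t.max()],3), W.mean(0))
# tray corners by eye, z=.012
c=cam('side')
for q in((266,298),(412,208)): print(onplane(c,(200+q[0]/2.6,180+q[1]/2.6),.006))
c=cam('scene')
for q in((432,213),(712,207)): print('sc',onplane(c,(150+q[0]/2.6,180+q[1]/2.6),.006))
E
```

```text
scene [ 0.4023 -0.0069  0.046 ]
scene [ 0.6395 -0.0104  0.046 ]
scene red 101 [ 0.415 -0.389 -7.611 -0.042  0.042] [ 0.41534033 -0.38877136]
scene red 252 [ 5.5600e-01  2.2000e-01  8.8131e+01 -8.2000e-02  5.6000e-02] [0.55627185 0.22029573]
scene blue 115 [ 0.591 -0.276 -7.798 -0.044  0.043] [ 0.5908017  -0.27638972]
scene yellow 133 [ 0.608 -0.163 -9.695 -0.045  0.046] [ 0.607762   -0.16329353]
scene green 85 [ 0.424 -0.166 18.621 -0.042  0.038] [ 0.42373344 -0.16561559]
side [ 0.4011 -0.0065  0.046 ]
side [ 0.6473 -0.0096  0.046 ]
side red 565 [ 0.429 -0.388 -8.725 -0.053  0.049] [ 0.42925322 -0.38842985]
side blue 313 [ 4.3500e-01  2.2200e-01  8.8775e+01 -7.9000e-02  5.8000e-02] [0.43536538 0.2216798 ]
side blue 352 [ 0.591 -0.276 -6.159 -0.05   0.052] [ 0.5914999  -0.27595162]
side yellow 348 [ 0.611 -0.163 -7.148 -0.051  0.057] [ 0.61130196 -0.16282265]
side green 349 [ 0.431 -0.163 20.185 -0.052  0.052] [ 0.4307864  -0.16329978]
[ 0.39869152 -0.01200606  0.006     ]
[ 0.58512958 -0.01514721  0.006     ]
sc [ 0.58767138 -0.00062167  0.006     ]
sc [0.59898832 0.32969136 0.006     ]
```

```bash
python3 - <<'E'
from h import *
c=cam('scene'); d=cam('side')
f=lambda q:(150+q[0]/2.6,180+q[1]/2.6); g=lambda q:(200+q[0]/2.6,180+q[1]/2.6)
for nm,a,b in (('botA bottom',(413,333),(537,157)),('botB',(538,323),(435,111))):
    print(nm,onplane(c,f(a),0),onplane(d,g(b),0))
for nm,a,b in (('capA',(413,242),(545,52)),('capB',(543,236),(437,17)),('post',(712,180),(60,112))):
    print(nm,tri(c,f(a),d,g(b)), onplane(c,f(a),.12),onplane(d,g(b),.12))
s=state(); print(s['tool_pos'],q2R(s['tool_rot']))
# target move for pushing start
T=np.array([.628,-.055,.25]); Rm=q2R(s['tool_rot']); print(Rm.T@(T-s['tool_pos']))
E
```

```text
botA bottom [ 0.76574476 -0.0354579   0.        ] [ 0.74695133 -0.04324777  0.        ]
botB [0.76061686 0.10091592 0.        ] [0.74075204 0.09151911 0.        ]
capA [ 0.74981181 -0.03630377  0.1212263 ] [ 0.74757552 -0.03493663  0.12      ] [ 0.75128621 -0.03685099  0.12      ]
capB [0.7435176  0.09927103 0.11382793] [0.74768007 0.10015726 0.12      ] [0.73344359 0.08821704 0.12      ]
post [ 0.4727082   0.386781   -0.03566351] [0.67419308 0.29551169 0.12      ] [0.35391555 0.21198656 0.12      ]
[0.23725829 0.57769557 0.230352  ] [[-9.24986550e-01  3.79999028e-01 -7.87526761e-04]
 [ 3.79999790e-01  9.24985540e-01 -1.38252976e-03]
 [ 2.03090901e-04 -1.57808144e-03 -9.99998734e-01]]
[-0.60185102 -0.43678379 -0.01908097]
```

```bash
cat >> h.py <<'E'
def Rd(yaw): # tool down, tool x at yaw (deg)
    a=np.radians(yaw); x=np.array([np.cos(a),np.sin(a),0]); z=np.array([0,0,-1.]); return np.c_[x,np.cross(z,x),z]
def plan(P,yaw):
    s=state(); Rm=q2R(s['tool_rot'])
    l=Rm.T@(np.array(P)-s['tool_pos']); r=np.degrees(R.from_matrix(Rm.T@Rd(yaw)).as_rotvec())
    print('t',round(s['time'],2),'pos',s['tool_pos'].round(4),'F',s['contact_force'].round(1),'w',round(s['gripper_width'],3),'LIN',l.round(4),'ROT',r.round(2),'|l|',np.linalg.norm(l).round(3))
YAW=-0.015; TO=np.array([.492,.137])
def t2w(x,y): 
    c,s=np.cos(YAW),np.sin(YAW); return TO+[c*x-s*y,s*x+c*y]
E
python3 -c "
from h import *
plan([.628,-.055,.25],89.1)"
```

```text
t 0.15 pos [0.2373 0.5777 0.2304] F [0.2 1.  0.4] w 1.002 LIN [-0.6019 -0.4368 -0.0191] ROT [-9.000e-02  4.000e-02  6.857e+01] |l| 0.744
```

apply_moves([
  {"linear": [-0.602, -0.437, -0.02], "delta_rot": [0, 0, 68.6], "fingers": 255},
  {"linear": [-0.602, -0.437, -0.02], "delta_rot": [0, 0, 68.6], "fingers": 255},
  {"linear": [-0.602, -0.437, -0.02], "delta_rot": [0, 0, 68.6], "fingers": 255},
  {"linear": [-0.602, -0.437, -0.02], "delta_rot": [0, 0, 68.6], "fingers": 255},
  {"linear": [-0.602, -0.437, -0.02], "delta_rot": [0, 0, 68.6], "fingers": 255},
  {"linear": [-0.602, -0.437, -0.02], "delta_rot": [0, 0, 68.6], "fingers": 255},
  {"linear": [-0.602, -0.437, -0.02], "delta_rot": [0, 0, 68.6], "fingers": 255},
  {"linear": [-0.602, -0.437, -0.02], "delta_rot": [0, 0, 68.6], "fingers": 255},
])

```text
time: 0.95
tool_pos: [0.448, 0.236, 0.242]
tool_rot: [0.0, 0.715, 0.699, 0.0]
contact_force: [0.8, 1.0, -0.1]
gripper_width: -0.002
```

```bash
python3 -c "
from h import *
plan([.628,-.055,.25],89.1)"
```

```text
t 0.95 pos [0.448 0.236 0.242] F [ 0.8  1.  -0.1] w -0.002 LIN [-0.2869  0.1864 -0.0081] ROT [ 0.01 -0.01 -0.37] |l| 0.342
```

apply_moves([
  {"linear": [-0.287, 0.186, -0.008], "delta_rot": [0, 0, -0.3], "fingers": 255},
  {"linear": [-0.287, 0.186, -0.008], "delta_rot": [0, 0, -0.3], "fingers": 255},
  {"linear": [-0.287, 0.186, -0.008], "delta_rot": [0, 0, -0.3], "fingers": 255},
  {"linear": [-0.287, 0.186, -0.008], "delta_rot": [0, 0, -0.3], "fingers": 255},
  {"linear": [-0.287, 0.186, -0.008], "delta_rot": [0, 0, -0.3], "fingers": 255},
  {"linear": [-0.287, 0.186, -0.008], "delta_rot": [0, 0, -0.3], "fingers": 255},
  {"linear": [-0.287, 0.186, -0.008], "delta_rot": [0, 0, -0.3], "fingers": 255},
  {"linear": [-0.287, 0.186, -0.008], "delta_rot": [0, 0, -0.3], "fingers": 255},
])

```text
time: 1.75
tool_pos: [0.6302, -0.0565, 0.2491]
tool_rot: [0.0, 0.713, 0.701, -0.001]
contact_force: [-0.9, 0.8, -1.3]
gripper_width: -0.001
```

```bash
python3 -c "
from h import *
im,c,s=grab('wrist','w1')
plan([.628,-.055,.025],89.1)"
```

```text
t 1.8 pos [ 0.6293 -0.0543  0.2491] F [-0.7 -0.3 -0.4] w -0.003 LIN [-0.0008 -0.0009  0.2241] ROT [-0.08 -0.02  0.07] |l| 0.224
```

View pics/w1.png

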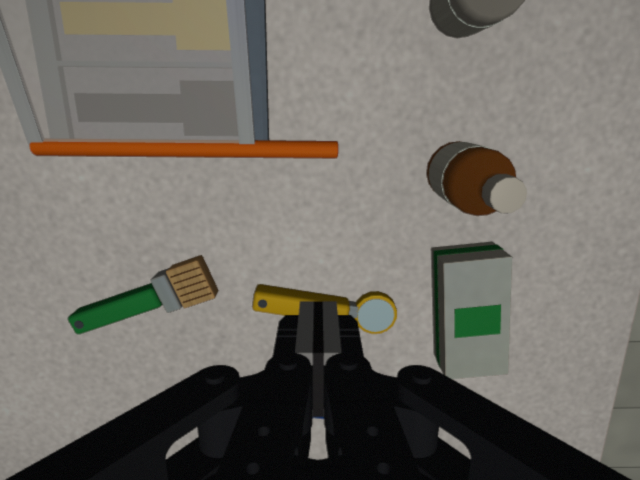

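```bash
cat >> h.py <<'E'
def linefit(c,P,z):
    W=np.array([onplane(c,p,z)[:2] for p in P]).astype(np.float32)
    return W
def rect(c,m,z):
    v,u=np.nonzero(m); W=linefit(c,np.c_[u,v],z)
    (cx,cy),(w,h),a=cv2.minAreaRect(W*1000); 
    if w<h: a+=90; w,h=h,w
    return np.round([cx/1000,cy/1000,w,h,(a+90)%180-90],3)
E
cat > /tmp/a.py <<'E'
from h import *
im=cv2.imread('pics/w1.png')[:,:,::-1].copy()
c=cam('wrist',state())
for col,z in(('orange',.046),('green',.022),('yellow',.022)):
    l,bs=blobs(im,col,300)
    for i,s,ce in bs: print(col,s,rect(c,l==i,z))
for p in((30,149),(338,150)): print(onplane(c,p,.046))
for p in((248,143),(268,140)): print('tray',onplane(c,p,.012))
for p in ((232,142),(233,81),(76,94),(76,121),(230,50),(62,34)): print('black',onplane(c,p,.004))
E
python3 /tmp/a.py
```

```text
orange [  30  141  308   17 4257] [ 5.22000e-01 -7.00000e-03  2.44548e+02  1.24650e+01 -1.26100e+00]
green [434 245  67 117 573] [  0.745  -0.151 129.246  54.988  67.911]
green [  69  284   92   49 2066] [ 0.43  -0.16  92.384 23.93  18.809]
green [ 455  305   46   32 1291] [ 0.781 -0.177 43.451 30.794  5.315]
yellow [ 253  285   97   31 1561] [  0.611  -0.157  91.95   28.123 -10.295]
yellow [354 292  43  42 392] [ 0.682 -0.167 43.753 40.595 89.239]
[ 0.39914027 -0.00639692  0.046     ]
[ 0.64469375 -0.01053542  0.046     ]
tray [ 0.56773345 -0.0067493   0.012     ]
tray [ 0.58529932 -0.00443833  0.012     ]
black [ 0.5522459  -0.00630811  0.004     ]
black [0.55691498 0.04447907 0.004     ]
black [0.4208928  0.03586967 0.004     ]
black [0.41671753 0.01354094 0.004     ]
black [0.55621093 0.06877302 0.004     ]
black [0.41805257 0.082849   0.004     ]
```

apply_moves([
  {"linear": [0, -0.005, 0.05], "delta_rot": [0, 0, 0], "fingers": 255},
  {"linear": [0, -0.005, 0.1], "delta_rot": [0, 0, 0], "fingers": 255},
  {"linear": [0, -0.005, 0.15], "delta_rot": [0, 0, 0], "fingers": 255},
  {"linear": [0, -0.005, 0.2], "delta_rot": [0, 0, 0], "fingers": 255},
  {"linear": [0, -0.005, 0.224], "delta_rot": [0, 0, 0], "fingers": 255},
  {"linear": [0.01, -0.005, 0.224], "delta_rot": [0, 0, 0], "fingers": 255},
  {"linear": [0.025, -0.005, 0.224], "delta_rot": [0, 0, 0], "fingers": 255},
  {"linear": [0.04, -0.005, 0.224], "delta_rot": [0, 0, 0], "fingers": 255},
])

```text
time: 2.6
tool_pos: [0.6255, -0.0109, 0.0285]
tool_rot: [0.002, 0.711, 0.703, 0.001]
contact_force: [0.1, -2.1, -1.4]
gripper_width: 0.003
```

```bash
python3 -c "
from h import *
plan([.632,.28,.025],89.1)"
```

```text
t 2.6 pos [ 0.6255 -0.0109  0.0285] F [ 0.1 -2.1 -1.4] w 0.003 LIN [0.2909 0.0034 0.0032] ROT [0.19 0.07 0.31] |l| 0.291
```

apply_moves([
  {"linear": [0.015, 0.009, 0.003], "delta_rot": [0, 0, 0], "fingers": 255},
  {"linear": [0.035, 0.009, 0.003], "delta_rot": [0, 0, 0], "fingers": 255},
  {"linear": [0.055, 0.009, 0.003], "delta_rot": [0, 0, 0], "fingers": 255},
  {"linear": [0.075, 0.01, 0.003], "delta_rot": [0, 0, 0], "fingers": 255},
  {"linear": [0.095, 0.01, 0.003], "delta_rot": [0, 0, 0], "fingers": 255},
  {"linear": [0.115, 0.01, 0.003], "delta_rot": [0, 0, 0], "fingers": 255},
  {"linear": [0.135, 0.01, 0.003], "delta_rot": [0, 0, 0], "fingers": 255},
  {"linear": [0.155, 0.01, 0.003], "delta_rot": [0, 0, 0], "fingers": 255},
])

```text
time: 3.4
tool_pos: [0.6377, 0.1455, 0.0252]
tool_rot: [0.001, 0.711, 0.703, 0.002]
contact_force: [-0.4, -0.7, -0.6]
gripper_width: 0.001
```

```bash
python3 -c "
from h import *
plan([.637,.285,.025],89.1)"
```

```text
t 3.4 pos [0.6377 0.1455 0.0252] F [-0.4 -0.7 -0.6] w 0.001 LIN [ 0.1395 -0.0021  0.0004] ROT [ 0.23 -0.07  0.31] |l| 0.139
```

apply_moves([
  {"linear": [0.015, -0.001, 0], "delta_rot": [0, 0, 0], "fingers": 255},
  {"linear": [0.03, -0.001, 0], "delta_rot": [0, 0, 0], "fingers": 255},
  {"linear": [0.045, -0.001, 0], "delta_rot": [0, 0, 0], "fingers": 255},
  {"linear": [0.06, -0.001, 0], "delta_rot": [0, 0, 0], "fingers": 255},
  {"linear": [0.075, -0.002, 0], "delta_rot": [0, 0, 0], "fingers": 255},
  {"linear": [0.09, -0.002, 0], "delta_rot": [0, 0, 0], "fingers": 255},
  {"linear": [0.105, -0.002, 0], "delta_rot": [0, 0, 0], "fingers": 255},
  {"linear": [0.115, -0.002, 0], "delta_rot": [0, 0, 0], "fingers": 255},
])

```text
time: 4.2
tool_pos: [0.6351, 0.2593, 0.0229]
tool_rot: [-0.0, 0.711, 0.703, -0.0]
contact_force: [0.4, -0.3, -0.1]
gripper_width: -0.001
```

```bash
python3 -c "
from h import *
plan([.637,.285,.025],89.1)
grab('side','d2')"
```

```text
t 4.2 pos [0.6351 0.2593 0.0229] F [ 0.4 -0.3 -0.1] w -0.001 LIN [ 0.0257  0.0016 -0.0021] ROT [-0.02 -0.01  0.3 ] |l| 0.026
```

View pics/d2.png

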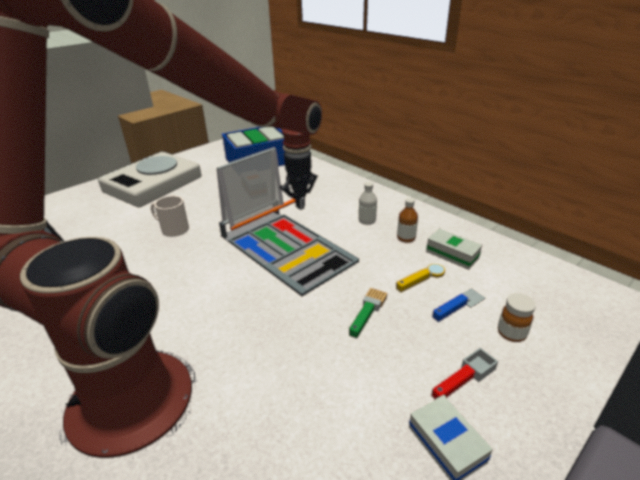

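apply_moves([
  {"linear": [0.008, 0, 0], "delta_rot": [0, 0, 0], "fingers": 255},
  {"linear": [0.014, 0, 0], "delta_rot": [0, 0, 0], "fingers": 255},
  {"linear": [0.019, 0, 0], "delta_rot": [0, 0, 0], "fingers": 255},
  {"linear": [0.023, 0, 0], "delta_rot": [0, 0, 0], "fingers": 255},
  {"linear": [0.026, 0, 0], "delta_rot": [0, 0, 0], "fingers": 255},
  {"linear": [0.028, 0, 0], "delta_rot": [0, 0, 0], "fingers": 255},
  {"linear": [0.03, 0, 0], "delta_rot": [0, 0, 0], "fingers": 255},
  {"linear": [0.03, 0, 0], "delta_rot": [0, 0, 0], "fingers": 255},
])

```text
time: 5.05
tool_pos: [0.6356, 0.2858, 0.023]
tool_rot: [0.001, 0.711, 0.703, -0.002]
contact_force: [-1.1, -6.0, 1.5]
gripper_width: 0.005
```

apply_moves([
  {"linear": [0.005, 0, 0], "delta_rot": [0, 0, 0], "fingers": 255},
  {"linear": [0.006, 0, 0], "delta_rot": [0, 0, 0], "fingers": 255},
  {"linear": [0.007, 0, 0], "delta_rot": [0, 0, 0], "fingers": 255},
  {"linear": [0.007, 0, 0], "delta_rot": [0, 0, 0], "fingers": 255},
  {"linear": [0.0, 0, 0], "delta_rot": [0, 0, 0], "fingers": 255},
  {"linear": [-0.01, 0, 0], "delta_rot": [0, 0, 0], "fingers": 255},
  {"linear": [-0.03, 0, 0], "delta_rot": [0, 0, 0], "fingers": 255},
  {"linear": [-0.06, 0, 0], "delta_rot": [0, 0, 0], "fingers": 255},
])

```text
time: 5.85
tool_pos: [0.6348, 0.2277, 0.0232]
tool_rot: [0.0, 0.71, 0.704, 0.0]
contact_force: [0.7, -1.3, -0.1]
gripper_width: -0.0
```

```bash
python3 -c "
from h import *
grab('side','d3')
im,c,s=grab('scene','s3')
for i,st,ce in blobs(im,'orange')[1]: print(st,onplane(c,ce,.046))
plan([.61,-.12,.28],-5)"
```

```text
[265  52  38  23 842] [-0.75901261 -0.05268092  0.046     ]
[ 90  55  46  24 913] [-0.75496121 -0.84749166  0.046     ]
[416 246   6  16  52] [0.61268706 0.305917   0.046     ]
[476 251   7   7  40] [0.62511611 0.48562531 0.046     ]
t 5.95 pos [0.6348 0.2245 0.0228] F [-0.4  0.3 -0.6] w -0.005 LIN [-0.345  -0.0202 -0.2569] ROT [2.00e-02 7.00e-02 9.42e+01] |l| 0.431
```

View pics/d3.png

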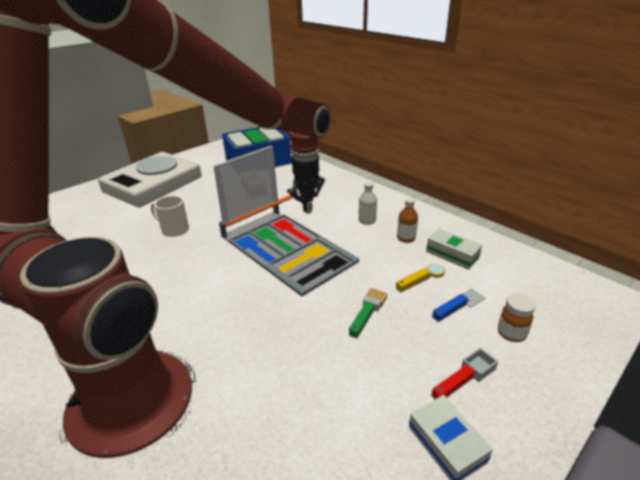

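apply_moves([
  {"linear": [-0.02, 0, -0.05], "delta_rot": [0, 0, 0], "fingers": 255},
  {"linear": [-0.02, 0, -0.1], "delta_rot": [0, 0, 0], "fingers": 255},
  {"linear": [-0.02, 0, -0.15], "delta_rot": [0, 0, 0], "fingers": 255},
  {"linear": [-0.045, -0.03, -0.18], "delta_rot": [0, 0, 0], "fingers": 255},
  {"linear": [-0.045, -0.06, -0.21], "delta_rot": [0, 0, 0], "fingers": 255},
  {"linear": [-0.045, -0.09, -0.24], "delta_rot": [0, 0, 0], "fingers": 255},
  {"linear": [-0.045, -0.12, -0.265], "delta_rot": [0, 0, 0], "fingers": 255},
  {"linear": [-0.045, -0.135, -0.265], "delta_rot": [0, 0, 0], "fingers": 255},
])

```text
time: 6.75
tool_pos: [0.4995, 0.1849, 0.2936]
tool_rot: [0.002, 0.711, 0.703, 0.004]
contact_force: [0.5, -0.5, 0.6]
gripper_width: -0.004
```

```bash
python3 -c "
from h import *
im,c,s=grab('wrist','w4')
print(s['tool_pos'],s['joint_vel'].round(3))
for col in('red','green','blue','yellow','orange'):
    l,bs=blobs(im,col,300)
    for i,st,ce in bs: print(col,st,rect(c,l==i,.046 if col=='orange' else .004))
plan([.58,-.16,.28],-5)"
```

```text
[0.49945609 0.1849444  0.29361074] [ 0.057 -0.302  0.338 -0.004  0.006  0.057]
red [ 353   91   49  144 4530] [  0.558   0.205 143.191  45.221  88.669]
green [ 290   90   48  144 4501] [  0.497   0.206 142.762  45.107  89.477]
blue [ 226   89   48  144 4529] [  0.434   0.208 142.413  44.964  88.606]
yellow [ 246  252  133   40 3630] [ 4.93000e-01  9.10000e-02  1.43599e+02  4.56720e+01 -7.75000e-01]
orange [ 211   47  288   17 2035] [  0.533   0.304 242.642  12.48   -0.495]
t 6.8 pos [0.4977 0.185  0.2916] F [0.4 1.5 0.4] w 0.001 LIN [-0.3442  0.0856  0.0113] ROT [ 0.11 -0.31 94.45] |l| 0.355
```

View pics/w4.png

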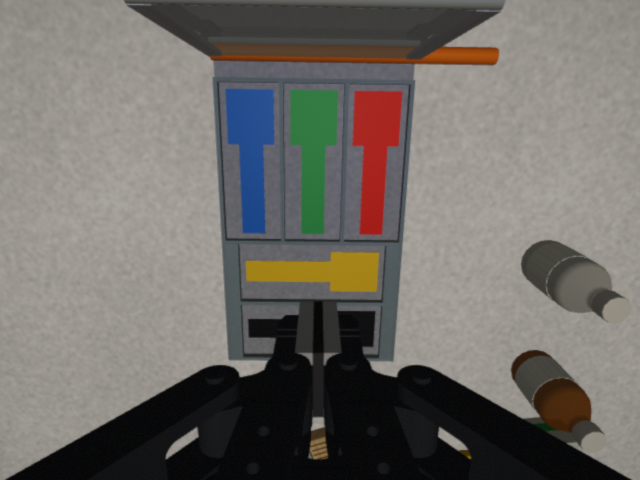

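```bash
sed -i 's/^YAW=.*/YAW=-0.0165; TO=np.array([.493,.137])/' h.py; python3 -c "
from h import *
plan([.43,-.16,.2],19)"
```

```text
t 6.8 pos [0.4977 0.185  0.2916] F [0.4 1.5 0.4] w 0.001 LIN [-0.3458 -0.0648  0.0906] ROT [ 0.17 -0.27 70.45] |l| 0.363
```

apply_moves([
  {"linear": [-0.346, -0.065, 0.09], "delta_rot": [0, 0, 70.4], "fingers": 0},
  {"linear": [-0.346, -0.065, 0.09], "delta_rot": [0, 0, 70.4], "fingers": 0},
  {"linear": [-0.346, -0.065, 0.09], "delta_rot": [0, 0, 70.4], "fingers": 0},
  {"linear": [-0.346, -0.065, 0.09], "delta_rot": [0, 0, 70.4], "fingers": 0},
  {"linear": [-0.346, -0.065, 0.09], "delta_rot": [0, 0, 70.4], "fingers": 0},
  {"linear": [-0.346, -0.065, 0.09], "delta_rot": [0, 0, 70.4], "fingers": 0},
  {"linear": [-0.346, -0.065, 0.09], "delta_rot": [0, 0, 70.4], "fingers": 0},
  {"linear": [-0.346, -0.065, 0.09], "delta_rot": [0, 0, 70.4], "fingers": 0},
])

```text
time: 7.6
tool_pos: [0.4288, -0.1642, 0.1959]
tool_rot: [-0.001, 0.985, 0.173, -0.001]
contact_force: [0.3, -0.4, 0.1]
gripper_width: 0.999
```

apply_moves([
  {"linear": [0, 0, 0], "delta_rot": [0, 0, 0], "fingers": 0},
  {"linear": [0, 0, 0], "delta_rot": [0, 0, 0], "fingers": 0},
  {"linear": [0, 0, 0], "delta_rot": [0, 0, 0], "fingers": 0},
  {"linear": [0, 0, 0], "delta_rot": [0, 0, 0], "fingers": 0},
  {"linear": [0, 0, 0], "delta_rot": [0, 0, 0], "fingers": 0},
  {"linear": [0, 0, 0], "delta_rot": [0, 0, 0], "fingers": 0},
  {"linear": [0, 0, 0], "delta_rot": [0, 0, 0], "fingers": 0},
  {"linear": [0, 0, 0], "delta_rot": [0, 0, 0], "fingers": 0},
])

```text
time: 8.4
tool_pos: [0.4307, -0.1608, 0.1981]
tool_rot: [0.0, 0.984, 0.179, 0.0]
contact_force: [-0.2, -0.1, 0.9]
gripper_width: 0.999
```

```bash
cat >> h.py <<'E'
def look(col,name,z=.022,amin=300):
    im,c,s=grab('wrist',name); l,bs=blobs(im,col,amin)
    for i,st,ce in bs: print(col,st,ce.round(0),rect(c,l==i,z))
    print('v',np.abs(s['joint_vel']).max().round(3))
E
python3 -c "
from h import *
look('green','w5')
plan([.43,-.16,.2],19)"
```

```text
green [ 309  152   31  117 2995] [323. 208.] [ 0.431 -0.165 91.686 20.445 18.655]
v 0.004
t 8.45 pos [ 0.4306 -0.1609  0.1981] F [ 0.1 -1.  -0.2] w 1.0 LIN [-0.0003 -0.001  -0.0019] ROT [0.   0.   1.63] |l| 0.002
```

View pics/w5.png

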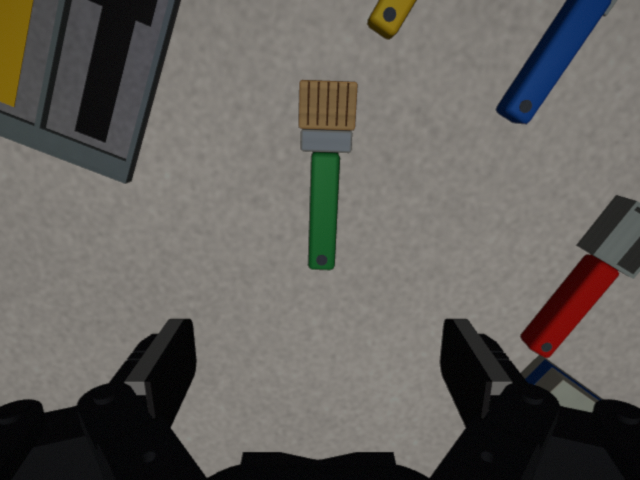

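apply_moves([
  {"linear": [-0.001, 0.003, 0.05], "delta_rot": [0, 0, 1.8], "fingers": 0},
  {"linear": [-0.001, 0.003, 0.1], "delta_rot": [0, 0, 1.8], "fingers": 0},
  {"linear": [-0.001, 0.003, 0.15], "delta_rot": [0, 0, 1.8], "fingers": 0},
  {"linear": [-0.001, 0.003, 0.18], "delta_rot": [0, 0, 1.8], "fingers": 0},
  {"linear": [-0.001, 0.003, 0.19], "delta_rot": [0, 0, 1.8], "fingers": 0},
  {"linear": [-0.001, 0.003, 0.19], "delta_rot": [0, 0, 1.8], "fingers": 255},
  {"linear": [-0.001, 0.003, 0.19], "delta_rot": [0, 0, 1.8], "fingers": 255},
  {"linear": [-0.001, 0.003, 0.19], "delta_rot": [0, 0, 1.8], "fingers": 255},
])

```text
time: 9.25
tool_pos: [0.4327, -0.1652, 0.0106]
tool_rot: [0.001, 0.987, 0.163, 0.002]
contact_force: [0.2, -0.0, 0.3]
gripper_width: 0.515
```

apply_moves([
  {"linear": [0, 0, 0], "delta_rot": [0, 0, 0], "fingers": 255},
  {"linear": [0, 0, 0], "delta_rot": [0, 0, 0], "fingers": 255},
  {"linear": [0, 0, -0.01], "delta_rot": [0, 0, 0], "fingers": 255},
  {"linear": [0, 0, -0.04], "delta_rot": [0, 0, 0], "fingers": 255},
  {"linear": [0, 0, -0.07], "delta_rot": [0, 0, 0], "fingers": 255},
  {"linear": [0, 0, -0.1], "delta_rot": [0, 0, 0], "fingers": 255},
  {"linear": [0, 0, -0.12], "delta_rot": [0, 0, 0], "fingers": 255},
  {"linear": [0, 0, -0.12], "delta_rot": [0, 0, 0], "fingers": 255},
])

```text
time: 10.05
tool_pos: [0.4328, -0.1653, 0.1323]
tool_rot: [0.002, 0.987, 0.163, 0.003]
contact_force: [-0.1, -0.4, -0.8]
gripper_width: 0.24
```

```bash
python3 -c "
from h import *
p=t2w(0,45)
plan([*p,.12],89)
look('green','w6')
"
```

```text
t 10.05 pos [ 0.4328 -0.1653  0.1323] F [-0.1 -0.4 -0.8] w 0.24 LIN [ 15.3713 -42.6155  -0.1611] ROT [ 4.700e-01 -5.000e-02 -7.018e+01] |l| 45.303
green [  286   211    65   239 13921] [318. 323.] [  0.364  -0.19  179.189  41.166  18.782]
v 0.056
```

View pics/w6.png

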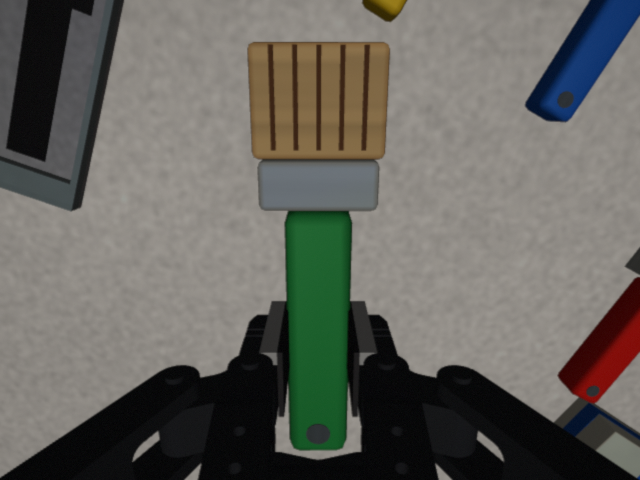

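```bash
cat >> h.py <<'E'
def held(vtop,vbot,um,zh):
    # rows of handle ends at top surface; zh: height of handle top above TCP
    s=state(); c=cam('wrist',s); Rm=q2R(s['tool_rot'])
    for v in(vtop,vbot): print('tool', (Rm.T@(onplane(c,(um,v),s['tool_pos'][2]+zh)-s['tool_pos'])).round(4))
E
python3 -c "
from h import *
held(210,448,318,.0134)
p=t2w(0,.045); print(p)
plan([*p,.13],89)
"
```

```text
tool [ 0.0458  0.0002 -0.0133]
tool [-0.0453  0.0003 -0.0135]
[0.49374247 0.18199387]
t 10.1 pos [ 0.4316 -0.1646  0.1299] F [ 0.1  0.1 -1.7] w 0.236 LIN [ 0.1706 -0.3081 -0.0006] ROT [ 2.400e-01 -2.000e-02 -7.019e+01] |l| 0.352
```

apply_moves([
  {"linear": [0.17, -0.309, 0], "delta_rot": [0, 0, -70.2], "fingers": 255},
  {"linear": [0.17, -0.309, 0], "delta_rot": [0, 0, -70.2], "fingers": 255},
  {"linear": [0.17, -0.309, 0], "delta_rot": [0, 0, -70.2], "fingers": 255},
  {"linear": [0.17, -0.309, 0], "delta_rot": [0, 0, -70.2], "fingers": 255},
  {"linear": [0.17, -0.309, 0], "delta_rot": [0, 0, -70.2], "fingers": 255},
  {"linear": [0.17, -0.309, 0], "delta_rot": [0, 0, -70.2], "fingers": 255},
  {"linear": [0.17, -0.309, 0], "delta_rot": [0, 0, -70.2], "fingers": 255},
  {"linear": [0.17, -0.309, 0], "delta_rot": [0, 0, -70.2], "fingers": 255},
])

```text
time: 10.9
tool_pos: [0.4908, 0.1877, 0.126]
tool_rot: [-0.001, 0.718, 0.696, -0.001]
contact_force: [-0.5, -0.9, -0.3]
gripper_width: 0.236
```

apply_moves([
  {"linear": [0, 0, 0], "delta_rot": [0, 0, 0], "fingers": 255},
  {"linear": [0, 0, 0], "delta_rot": [0, 0, 0], "fingers": 255},
  {"linear": [0, 0, 0], "delta_rot": [0, 0, 0], "fingers": 255},
  {"linear": [0, 0, 0], "delta_rot": [0, 0, 0], "fingers": 255},
  {"linear": [0, 0, 0], "delta_rot": [0, 0, 0], "fingers": 255},
  {"linear": [0, 0, 0], "delta_rot": [0, 0, 0], "fingers": 255},
  {"linear": [0, 0, 0], "delta_rot": [0, 0, 0], "fingers": 255},
  {"linear": [0, 0, 0], "delta_rot": [0, 0, 0], "fingers": 255},
])

```text
time: 11.7
tool_pos: [0.4921, 0.1831, 0.1281]
tool_rot: [0.0, 0.722, 0.692, 0.0]
contact_force: [0.3, -0.0, -1.8]
gripper_width: 0.236
```

```bash
python3 -c "
from h import *
look('green','w7')
plan([.4937,.183,.016],89)
grab('side','d7')
"
```

```text
green [  285   211    67   239 14157] [318. 324.] [4.88000e-01 1.12000e-01 1.77057e+02 4.14710e+01 8.74760e+01]
v 0.003
t 11.75 pos [0.4921 0.1832 0.1281] F [-0.2 -0.2 -1.3] w 0.239 LIN [-1.000e-04  1.600e-03  1.121e-01] ROT [ 0.01 -0.   -1.44] |l| 0.112
```

View pics/w7.png

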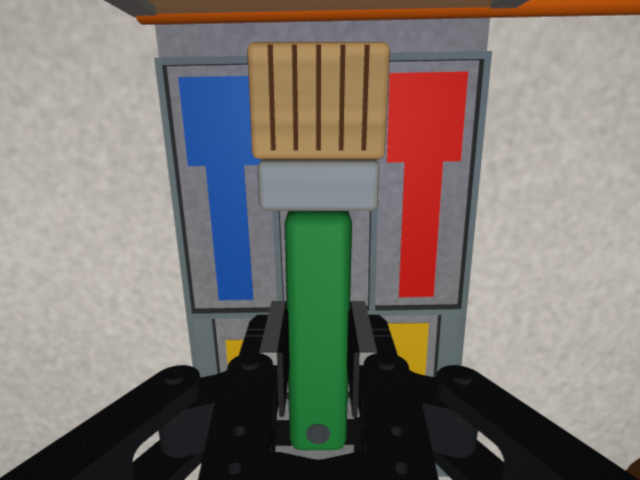

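View pics/d7.png

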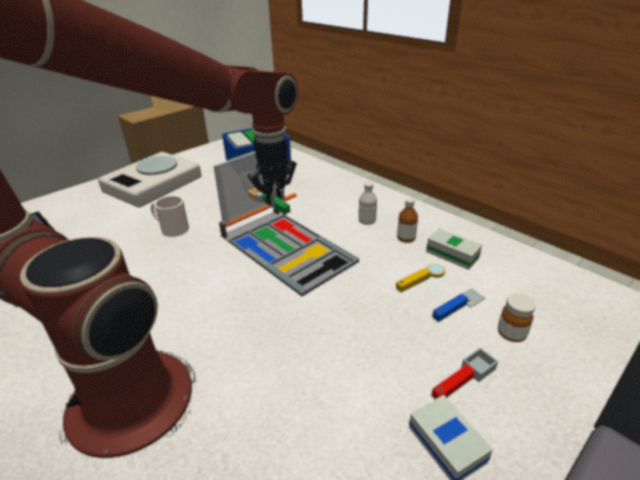

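```bash
python3 -c "
from h import *
im=cv2.imread('pics/w7.png')[:,:,::-1].copy(); c=cam('wrist',state())
for col in('red','blue'):
    l,bs=blobs(im,col,1000)
    for i,st,ce in bs: print(col,st,rect(c,l==i,.004))
print(t2w(.062,.07),t2w(-.062,.07),t2w(0,.07))
"
```

```text
red [  387    72    81   225 11673] [  0.558   0.205 143.009  45.623  88.673]
blue [  179    76    82   224 10794] [  0.434   0.208 142.969  45.009  88.766]
[0.55614651 0.20596752] [0.43216339 0.20801343] [0.49415495 0.20699047]
```

```bash
sed -i 's/^YAW=.*/YAW=-0.022; TO=np.array([.4945,.1365])/' h.py
```

apply_moves([
  {"linear": [0, 0.003, 0.03], "delta_rot": [0, 0, -1.2], "fingers": 255},
  {"linear": [0, 0.003, 0.06], "delta_rot": [0, 0, -1.2], "fingers": 255},
  {"linear": [0, 0.003, 0.085], "delta_rot": [0, 0, -1.2], "fingers": 255},
  {"linear": [0, 0.003, 0.1], "delta_rot": [0, 0, -1.2], "fingers": 255},
  {"linear": [0, 0.003, 0.107], "delta_rot": [0, 0, -1.2], "fingers": 255},
  {"linear": [0, 0.003, 0.111], "delta_rot": [0, 0, -1.2], "fingers": 255},
  {"linear": [0, 0.003, 0.113], "delta_rot": [0, 0, -1.2], "fingers": 255},
  {"linear": [0, 0.003, 0.113], "delta_rot": [0, 0, -1.2], "fingers": 255},
])

```text
time: 12.6
tool_pos: [0.4958, 0.1833, 0.016]
tool_rot: [0.0, 0.715, 0.699, 0.001]
contact_force: [0.5, 0.2, -1.1]
gripper_width: 0.238
```

apply_moves([
  {"linear": [0, 0, 0.0015], "delta_rot": [0, 0, 0], "fingers": 255},
  {"linear": [0, 0, 0.0015], "delta_rot": [0, 0, 0], "fingers": 150},
  {"linear": [0, 0, 0.0015], "delta_rot": [0, 0, 0], "fingers": 150},
  {"linear": [0, 0, 0.0015], "delta_rot": [0, 0, 0], "fingers": 150},
  {"linear": [0, 0, -0.015], "delta_rot": [0, 0, 0], "fingers": 150},
  {"linear": [0, 0, -0.05], "delta_rot": [0, 0, 0], "fingers": 150},
  {"linear": [0, 0, -0.1], "delta_rot": [0, 0, 0], "fingers": 100},
  {"linear": [0, 0, -0.15], "delta_rot": [0, 0, 0], "fingers": 0},
])

```text
time: 13.4
tool_pos: [0.4942, 0.1829, 0.1661]
tool_rot: [-0.0, 0.715, 0.699, -0.001]
contact_force: [1.3, 0.3, -0.1]
gripper_width: 0.737
```

```bash
python3 -c "
from h import *
look('green','w8')
im,c,s=grab('scene','s8')
for col in('red','yellow','blue'):
  l,bs=blobs(im,col)
  for i,st,ce in bs:
    if 150<ce[0]<330 and ce[1]>200: print(col,st,onplane(c,ce,.014)[:2].round(3))
plan([.61,-.16,.18],-8)
"
```

```text
green [ 305  157   34  131 4016] [321. 219.] [ 0.495  0.181 93.83  22.184 88.626]
v 0.917
red [186 220  11  17  99] [ 0.415 -0.389]
yellow [258 257  10  22 133] [ 0.609 -0.163]
blue [172 202   9   7  37] [ 0.289 -0.451]
blue [220 255  10  21 115] [ 0.591 -0.276]
t 13.5 pos [0.5001 0.1843 0.1747] F [1.  0.5 0.4] w 0.9 LIN [-0.3418  0.1173 -0.0048] ROT [ 0.5  -0.94 96.77] |l| 0.361
```

View pics/w8.png

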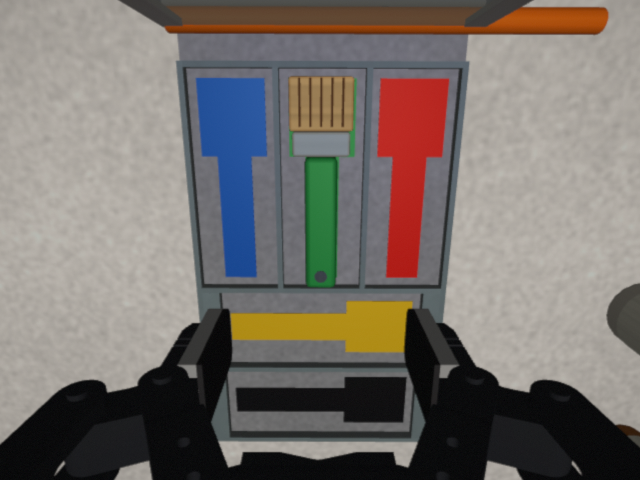

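apply_moves([
  {"linear": [-0.342, 0.117, -0.005], "delta_rot": [0, 0, 96.8], "fingers": 0},
  {"linear": [-0.342, 0.117, -0.005], "delta_rot": [0, 0, 96.8], "fingers": 0},
  {"linear": [-0.342, 0.117, -0.005], "delta_rot": [0, 0, 96.8], "fingers": 0},
  {"linear": [-0.342, 0.117, -0.005], "delta_rot": [0, 0, 96.8], "fingers": 0},
  {"linear": [-0.342, 0.117, -0.005], "delta_rot": [0, 0, 96.8], "fingers": 0},
  {"linear": [-0.342, 0.117, -0.005], "delta_rot": [0, 0, 96.8], "fingers": 0},
  {"linear": [-0.342, 0.117, -0.005], "delta_rot": [0, 0, 96.8], "fingers": 0},
  {"linear": [-0.342, 0.117, -0.005], "delta_rot": [0, 0, 96.8], "fingers": 0},
])

```text
time: 14.3
tool_pos: [0.6053, -0.1662, 0.1698]
tool_rot: [0.001, 0.986, 0.168, 0.0]
contact_force: [0.3, 0.1, -0.1]
gripper_width: 1.0
```

```bash
python3 -c "
from h import *
plan([.61,-.16,.18],-8)
"
```

```text
t 14.3 pos [ 0.6053 -0.1662  0.1698] F [ 0.3  0.1 -0.1] w 1.0 LIN [ 0.0065 -0.0042 -0.0102] ROT [ 9.00e-02 -2.00e-02  2.74e+01] |l| 0.013
```

apply_moves([
  {"linear": [0.006, -0.004, -0.01], "delta_rot": [0, 0, 8], "fingers": 0},
  {"linear": [0.006, -0.004, -0.01], "delta_rot": [0, 0, 16], "fingers": 0},
  {"linear": [0.006, -0.004, -0.01], "delta_rot": [0, 0, 24], "fingers": 0},
  {"linear": [0.006, -0.004, -0.01], "delta_rot": [0, 0, 27.4], "fingers": 0},
  {"linear": [0.006, -0.004, -0.01], "delta_rot": [0, 0, 27.4], "fingers": 0},
  {"linear": [0.006, -0.004, -0.01], "delta_rot": [0, 0, 27.4], "fingers": 0},
  {"linear": [0.006, -0.004, -0.01], "delta_rot": [0, 0, 27.4], "fingers": 0},
  {"linear": [0.006, -0.004, -0.01], "delta_rot": [0, 0, 27.4], "fingers": 0},
])

```text
time: 15.1
tool_pos: [0.6089, -0.1555, 0.18]
tool_rot: [0.0, 0.998, -0.064, -0.0]
contact_force: [-0.2, -0.3, 0.5]
gripper_width: 1.002
```

```bash
python3 -c "
from h import *
look('yellow','w9')
plan([.611,-.16,.008],-8)
"
```

```text
yellow [305  72  62  63 711] [335. 100.] [ 0.685 -0.178 41.093 39.382 80.044]
yellow [ 312  145   36  127 3500] [329. 206.] [  0.612  -0.165  93.15   20.977 -10.417]
yellow [   2  297   76  114 4541] [ 44. 344.] [ 5.21000e-01  7.50000e-02  1.02547e+02  4.35840e+01 -1.33200e+00]
v 0.004
t 15.15 pos [ 0.6089 -0.1555  0.18  ] F [ 0.1  0.5 -0.4] w 1.001 LIN [0.0027 0.0042 0.172 ] ROT [0.   0.   0.64] |l| 0.172
```

View pics/w9.png

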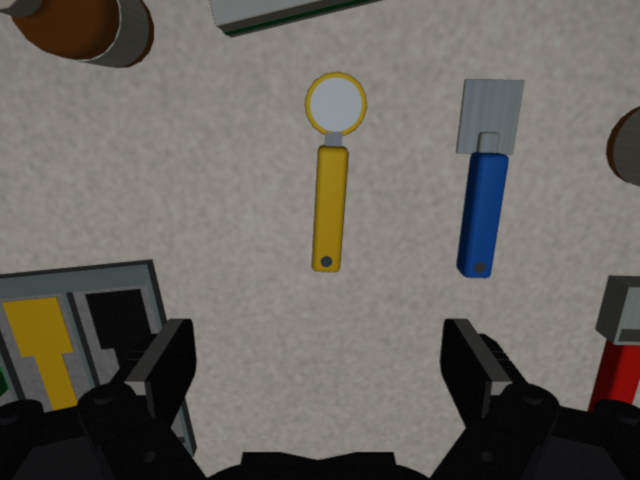

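apply_moves([
  {"linear": [0.004, 0.009, 0.05], "delta_rot": [0, 0, 3], "fingers": 0},
  {"linear": [0.004, 0.009, 0.1], "delta_rot": [0, 0, 3], "fingers": 0},
  {"linear": [0.004, 0.009, 0.14], "delta_rot": [0, 0, 3], "fingers": 0},
  {"linear": [0.004, 0.009, 0.165], "delta_rot": [0, 0, 3], "fingers": 0},
  {"linear": [0.004, 0.009, 0.172], "delta_rot": [0, 0, 3], "fingers": 0},
  {"linear": [0.004, 0.009, 0.172], "delta_rot": [0, 0, 3], "fingers": 255},
  {"linear": [0.004, 0.009, 0.172], "delta_rot": [0, 0, 3], "fingers": 255},
  {"linear": [0.004, 0.009, 0.172], "delta_rot": [0, 0, 3], "fingers": 255},
])

```text
time: 15.95
tool_pos: [0.6136, -0.1657, 0.0108]
tool_rot: [0.001, 0.996, -0.09, 0.002]
contact_force: [0.3, -0.2, 0.2]
gripper_width: 0.514
```

apply_moves([
  {"linear": [0, 0, 0], "delta_rot": [0, 0, 0], "fingers": 255},
  {"linear": [0, 0, 0], "delta_rot": [0, 0, 0], "fingers": 255},
  {"linear": [0, 0, -0.01], "delta_rot": [0, 0, 0], "fingers": 255},
  {"linear": [0, 0, -0.03], "delta_rot": [0, 0, 0], "fingers": 255},
  {"linear": [0, 0, -0.06], "delta_rot": [0, 0, 0], "fingers": 255},
  {"linear": [0, 0, -0.08], "delta_rot": [0, 0, 0], "fingers": 255},
  {"linear": [0, 0, -0.08], "delta_rot": [0, 0, 0], "fingers": 255},
  {"linear": [0, 0, -0.08], "delta_rot": [0, 0, 0], "fingers": 255},
])

```text
time: 16.75
tool_pos: [0.6116, -0.165, 0.0882]
tool_rot: [0.0, 0.996, -0.091, 0.0]
contact_force: [-0.4, 0.1, -1.2]
gripper_width: 0.239
```

```bash
python3 -c "
from h import *
grab('wrist','w10')
p=t2w(-.024,-.045); print(p)
plan([*p,.08],-1.3)
"
```

```text
[0.46951589 0.09203885]
t 16.8 pos [ 0.6109 -0.1646  0.0869] F [-0.8 -0.8 -1.7] w 0.238 LIN [-0.1853 -0.227   0.0073] ROT [-0.03  0.11 -9.09] |l| 0.293
```

View pics/w10.png

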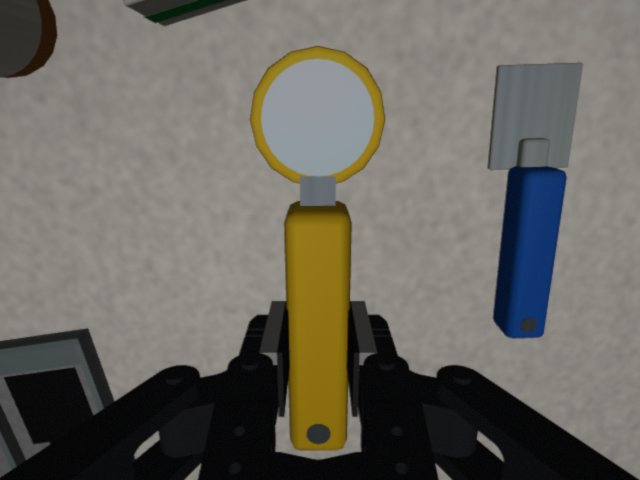

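apply_moves([
  {"linear": [-0.186, -0.227, 0.0], "delta_rot": [0, 0, -9.1], "fingers": 255},
  {"linear": [-0.186, -0.227, 0.0], "delta_rot": [0, 0, -9.1], "fingers": 255},
  {"linear": [-0.186, -0.227, 0.0], "delta_rot": [0, 0, -9.1], "fingers": 255},
  {"linear": [-0.186, -0.227, 0.0], "delta_rot": [0, 0, -9.1], "fingers": 255},
  {"linear": [-0.186, -0.227, 0.0], "delta_rot": [0, 0, -9.1], "fingers": 255},
  {"linear": [-0.186, -0.227, 0.0], "delta_rot": [0, 0, -9.1], "fingers": 255},
  {"linear": [-0.186, -0.227, 0.0], "delta_rot": [0, 0, -9.1], "fingers": 255},
  {"linear": [-0.186, -0.227, 0.0], "delta_rot": [0, 0, -9.1], "fingers": 255},
])

```text
time: 17.6
tool_pos: [0.4681, 0.0925, 0.0864]
tool_rot: [0.0, 1.0, -0.01, -0.001]
contact_force: [-0.1, -0.4, -1.2]
gripper_width: 0.236
```

apply_moves([
  {"linear": [0, 0, 0.01], "delta_rot": [0, 0, 0], "fingers": 255},
  {"linear": [0, 0, 0.01], "delta_rot": [0, 0, 0], "fingers": 255},
  {"linear": [0, 0, 0.01], "delta_rot": [0, 0, 0], "fingers": 255},
  {"linear": [0, 0, 0.01], "delta_rot": [0, 0, 0], "fingers": 255},
  {"linear": [0, 0, 0.01], "delta_rot": [0, 0, 0], "fingers": 255},
  {"linear": [0, 0, 0.01], "delta_rot": [0, 0, 0], "fingers": 255},
  {"linear": [0, 0, 0.01], "delta_rot": [0, 0, 0], "fingers": 255},
  {"linear": [0, 0, 0.01], "delta_rot": [0, 0, 0], "fingers": 255},
])

```text
time: 18.4
tool_pos: [0.4698, 0.0918, 0.0782]
tool_rot: [-0.0, 1.0, -0.011, 0.0]
contact_force: [-0.1, -0.0, -0.9]
gripper_width: 0.239
```

```bash
python3 -c "
from h import *
grab('wrist','w11')
p=t2w(-.025,-.045); print(p)
plan([*p,.0146],-1.3)
"
```

```text
[0.46851613 0.09206085]
t 18.45 pos [0.4697 0.0919 0.0782] F [-0.1 -0.2 -0.5] w 0.239 LIN [-0.0013 -0.0002  0.0636] ROT [-0.   -0.01  0.01] |l| 0.064
```

View pics/w11.png

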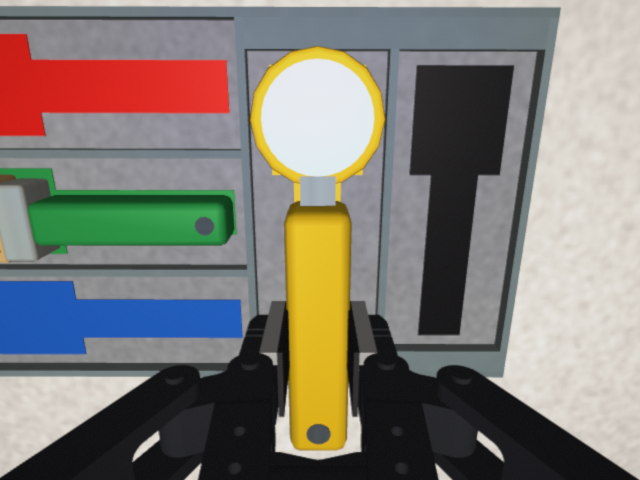

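apply_moves([
  {"linear": [-0.001, 0, 0.025], "delta_rot": [0, 0, 0], "fingers": 255},
  {"linear": [-0.001, 0, 0.045], "delta_rot": [0, 0, 0], "fingers": 255},
  {"linear": [-0.001, 0, 0.055], "delta_rot": [0, 0, 0], "fingers": 255},
  {"linear": [-0.001, 0, 0.06], "delta_rot": [0, 0, 0], "fingers": 255},
  {"linear": [-0.001, 0, 0.062], "delta_rot": [0, 0, 0], "fingers": 255},
  {"linear": [-0.001, 0, 0.064], "delta_rot": [0, 0, 0], "fingers": 255},
  {"linear": [-0.001, 0, 0.064], "delta_rot": [0, 0, 0], "fingers": 255},
  {"linear": [-0.001, 0, 0.064], "delta_rot": [0, 0, 0], "fingers": 255},
])

```text
time: 19.25
tool_pos: [0.4693, 0.0919, 0.0147]
tool_rot: [-0.0, 1.0, -0.011, 0.001]
contact_force: [-0.5, 0.2, -1.0]
gripper_width: 0.237
```

apply_moves([
  {"linear": [0, 0, 0.0005], "delta_rot": [0, 0, 0], "fingers": 255},
  {"linear": [0, 0, 0.0005], "delta_rot": [0, 0, 0], "fingers": 150},
  {"linear": [0, 0, 0.0005], "delta_rot": [0, 0, 0], "fingers": 150},
  {"linear": [0, 0, 0.0005], "delta_rot": [0, 0, 0], "fingers": 150},
  {"linear": [0, 0, -0.015], "delta_rot": [0, 0, 0], "fingers": 150},
  {"linear": [0, 0, -0.05], "delta_rot": [0, 0, 0], "fingers": 150},
  {"linear": [0, 0, -0.1], "delta_rot": [0, 0, 0], "fingers": 100},
  {"linear": [0, 0, -0.15], "delta_rot": [0, 0, 0], "fingers": 0},
])

```text
time: 20.05
tool_pos: [0.4678, 0.0918, 0.165]
tool_rot: [0.0, 1.0, -0.011, -0.001]
contact_force: [1.3, -0.5, 1.1]
gripper_width: 0.739
```

```bash
python3 -c "
from h import *
look('yellow','w12')
plan([.591,-.272,.18],-7)
"
```

```text
yellow [ 283   74   69  212 6618] [317. 178.] [ 4.92000e-01  9.10000e-02  1.43083e+02  4.29430e+01 -1.32300e+00]
v 0.965
t 20.1 pos [0.4735 0.0922 0.1758] F [4.2 0.5 5.8] w 0.818 LIN [ 0.1256  0.3614 -0.0026] ROT [-0.1  -0.86  5.72] |l| 0.383
```

View pics/w12.png

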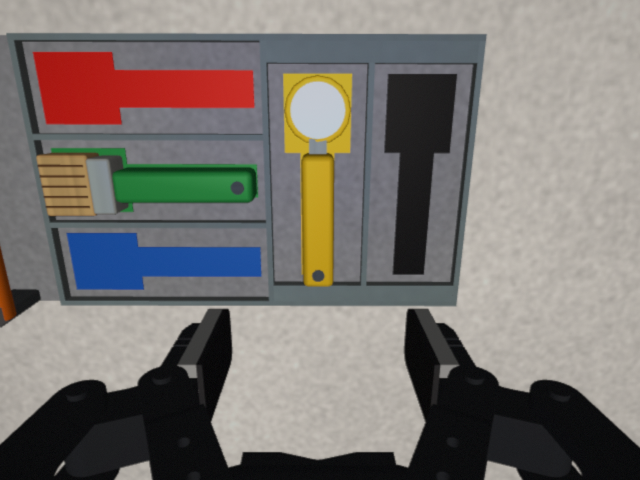

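apply_moves([
  {"linear": [0.126, 0.361, -0.003], "delta_rot": [0, 0, 5.7], "fingers": 0},
  {"linear": [0.126, 0.361, -0.003], "delta_rot": [0, 0, 5.7], "fingers": 0},
  {"linear": [0.126, 0.361, -0.003], "delta_rot": [0, 0, 5.7], "fingers": 0},
  {"linear": [0.126, 0.361, -0.003], "delta_rot": [0, 0, 5.7], "fingers": 0},
  {"linear": [0.126, 0.361, -0.003], "delta_rot": [0, 0, 5.7], "fingers": 0},
  {"linear": [0.126, 0.361, -0.003], "delta_rot": [0, 0, 5.7], "fingers": 0},
  {"linear": [0.126, 0.361, -0.003], "delta_rot": [0, 0, 5.7], "fingers": 0},
  {"linear": [0.126, 0.361, -0.003], "delta_rot": [0, 0, 5.7], "fingers": 0},
])

```text
time: 20.9
tool_pos: [0.587, -0.2753, 0.1668]
tool_rot: [0.0, 0.998, -0.062, 0.0]
contact_force: [0.0, 0.4, 0.3]
gripper_width: 0.996
```

apply_moves([
  {"linear": [0, 0, 0.01], "delta_rot": [0, 0, 0], "fingers": 0},
  {"linear": [0, 0, 0.01], "delta_rot": [0, 0, 0], "fingers": 0},
  {"linear": [0, 0, 0.01], "delta_rot": [0, 0, 0], "fingers": 0},
  {"linear": [0, 0, 0.01], "delta_rot": [0, 0, 0], "fingers": 0},
  {"linear": [0, 0, 0.01], "delta_rot": [0, 0, 0], "fingers": 0},
  {"linear": [0, 0, 0.01], "delta_rot": [0, 0, 0], "fingers": 0},
  {"linear": [0, 0, 0.01], "delta_rot": [0, 0, 0], "fingers": 0},
  {"linear": [0, 0, 0.01], "delta_rot": [0, 0, 0], "fingers": 0},
])

```text
time: 21.7
tool_pos: [0.5866, -0.2717, 0.1573]
tool_rot: [0.0, 0.998, -0.061, 0.0]
contact_force: [-0.1, 0.3, 1.0]
gripper_width: 0.998
```

```bash
python3 -c "
from h import *
look('blue','w13')
plan([.591,-.275,.008],-7)
"
```

```text
blue [ 308  145   35  135 3934] [325. 210.] [ 0.593 -0.278 92.358 20.397 -8.633]
v 0.005
t 21.75 pos [ 0.5866 -0.2718  0.1572] F [ 0.4  0.5 -0.1] w 1.0 LIN [0.0048 0.0027 0.1492] ROT [ 0.   -0.01  0.02] |l| 0.149
```

View pics/w13.png

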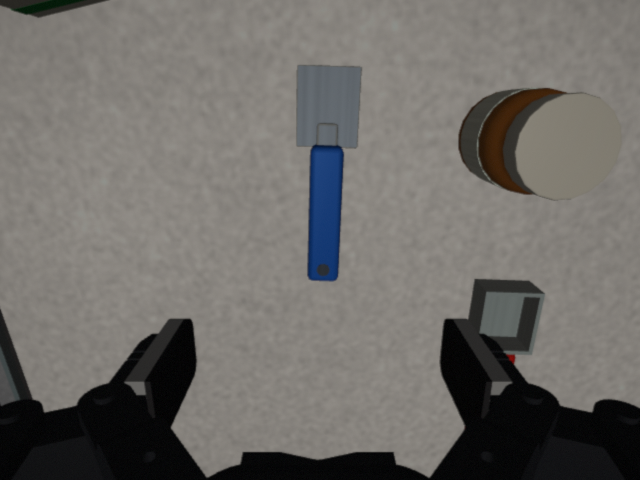

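apply_moves([
  {"linear": [0.007, 0.005, 0.05], "delta_rot": [0, 0, 1.6], "fingers": 0},
  {"linear": [0.007, 0.005, 0.09], "delta_rot": [0, 0, 1.6], "fingers": 0},
  {"linear": [0.007, 0.005, 0.125], "delta_rot": [0, 0, 1.6], "fingers": 0},
  {"linear": [0.007, 0.005, 0.145], "delta_rot": [0, 0, 1.6], "fingers": 0},
  {"linear": [0.007, 0.005, 0.149], "delta_rot": [0, 0, 1.6], "fingers": 0},
  {"linear": [0.007, 0.005, 0.149], "delta_rot": [0, 0, 1.6], "fingers": 255},
  {"linear": [0.007, 0.005, 0.149], "delta_rot": [0, 0, 1.6], "fingers": 255},
  {"linear": [0.007, 0.005, 0.149], "delta_rot": [0, 0, 1.6], "fingers": 255},
])

```text
time: 22.55
tool_pos: [0.5943, -0.2786, 0.0105]
tool_rot: [0.001, 0.997, -0.075, 0.002]
contact_force: [0.1, -0.5, 0.2]
gripper_width: 0.516
```

apply_moves([
  {"linear": [0, 0, 0], "delta_rot": [0, 0, 0], "fingers": 255},
  {"linear": [0, 0, 0], "delta_rot": [0, 0, 0], "fingers": 255},
  {"linear": [0, 0, -0.01], "delta_rot": [0, 0, 0], "fingers": 255},
  {"linear": [0, 0, -0.04], "delta_rot": [0, 0, 0], "fingers": 255},
  {"linear": [0, 0, -0.08], "delta_rot": [0, 0, 0], "fingers": 255},
  {"linear": [0, 0, -0.12], "delta_rot": [0, 0, 0], "fingers": 255},
  {"linear": [0, 0, -0.12], "delta_rot": [0, 0, 0], "fingers": 255},
  {"linear": [0, 0, -0.12], "delta_rot": [0, 0, 0], "fingers": 255},
])

```text
time: 23.35
tool_pos: [0.5935, -0.2781, 0.13]
tool_rot: [0.001, 0.997, -0.075, 0.001]
contact_force: [0.4, -0.0, -2.1]
gripper_width: 0.233
```

```bash
python3 -c "
from h import *
grab('wrist','w14')
p=t2w(-.062,.070-.025); print(p)
plan([*p,.13],88.7)
"
```

```text
[0.43350492 0.182853  ]
t 23.4 pos [ 0.5924 -0.2774  0.1277] F [-0.2  0.1 -1.6] w 0.237 LIN [-0.2259 -0.4314 -0.002 ] ROT [-5.000e-02  2.000e-02 -9.729e+01] |l| 0.487
```

View pics/w14.png

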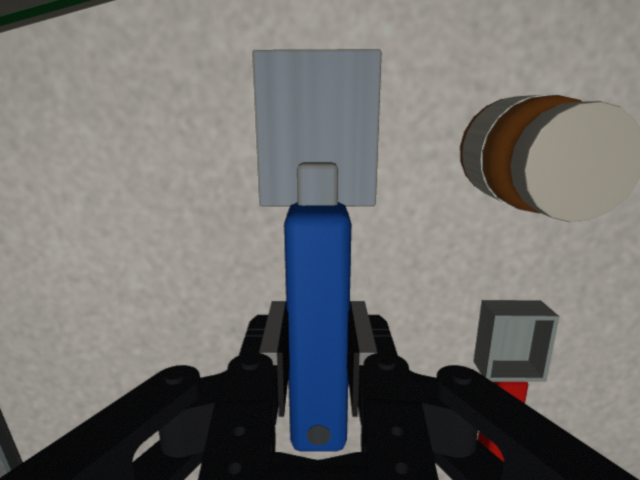

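apply_moves([
  {"linear": [-0.226, -0.431, 0], "delta_rot": [0, 0, -97.3], "fingers": 255},
  {"linear": [-0.226, -0.431, 0], "delta_rot": [0, 0, -97.3], "fingers": 255},
  {"linear": [-0.226, -0.431, 0], "delta_rot": [0, 0, -97.3], "fingers": 255},
  {"linear": [-0.226, -0.431, 0], "delta_rot": [0, 0, -97.3], "fingers": 255},
  {"linear": [-0.226, -0.431, 0], "delta_rot": [0, 0, -97.3], "fingers": 255},
  {"linear": [-0.226, -0.431, 0], "delta_rot": [0, 0, -97.3], "fingers": 255},
  {"linear": [-0.226, -0.431, 0], "delta_rot": [0, 0, -97.3], "fingers": 255},
  {"linear": [-0.226, -0.431, 0], "delta_rot": [0, 0, -97.3], "fingers": 255},
])

```text
time: 24.2
tool_pos: [0.4594, 0.1018, 0.1256]
tool_rot: [-0.001, 0.864, 0.504, -0.002]
contact_force: [0.7, 1.2, -0.8]
gripper_width: 0.239
```

```bash
python3 -c "
from h import *
p=t2w(-.062,.070-.025)
plan([*p,.12],88.7)
"
```

```text
t 24.2 pos [0.4594 0.1018 0.1256] F [ 0.7  1.2 -0.8] w 0.239 LIN [ 0.0578 -0.0624  0.0057] ROT [ -0.23   0.07 -28.21] |l| 0.085
```

apply_moves([
  {"linear": [0.03, -0.031, 0], "delta_rot": [0, 0, -8], "fingers": 255},
  {"linear": [0.058, -0.062, 0], "delta_rot": [0, 0, -16], "fingers": 255},
  {"linear": [0.058, -0.062, 0], "delta_rot": [0, 0, -24], "fingers": 255},
  {"linear": [0.058, -0.062, 0], "delta_rot": [0, 0, -28.2], "fingers": 255},
  {"linear": [0.058, -0.062, 0], "delta_rot": [0, 0, -28.2], "fingers": 255},
  {"linear": [0.058, -0.062, 0], "delta_rot": [0, 0, -28.2], "fingers": 255},
  {"linear": [0.058, -0.062, 0], "delta_rot": [0, 0, -28.2], "fingers": 255},
  {"linear": [0.058, -0.062, 0], "delta_rot": [0, 0, -28.2], "fingers": 255},
])

```text
time: 25.0
tool_pos: [0.4371, 0.1811, 0.1277]
tool_rot: [-0.0, 0.718, 0.696, -0.0]
contact_force: [0.2, -0.1, -1.1]
gripper_width: 0.24
```

```bash
python3 -c "
from h import *
grab('wrist','w15')
p=t2w(-.062,.070-.025)
plan([*p,.0146],88.7)
"
```

```text
t 25.05 pos [0.4372 0.1812 0.1278] F [-0.2 -0.2 -0.8] w 0.236 LIN [ 0.0016 -0.0037  0.1132] ROT [-0.02  0.01 -0.4 ] |l| 0.113
```

View pics/w15.png

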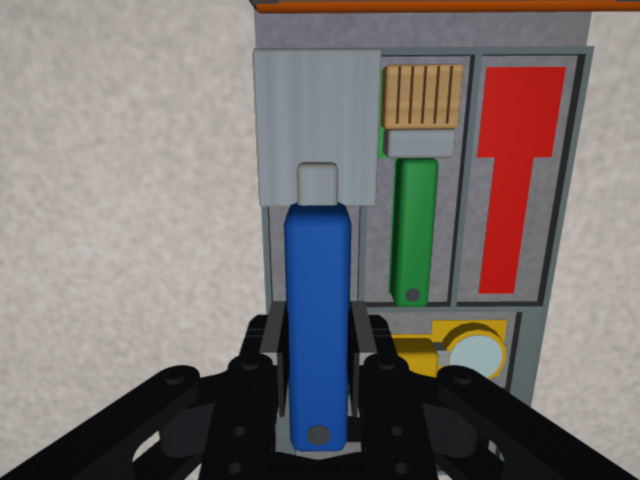

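apply_moves([
  {"linear": [0.002, -0.004, 0.03], "delta_rot": [0, 0, -0.4], "fingers": 255},
  {"linear": [0.002, -0.004, 0.06], "delta_rot": [0, 0, -0.4], "fingers": 255},
  {"linear": [0.002, -0.004, 0.085], "delta_rot": [0, 0, -0.4], "fingers": 255},
  {"linear": [0.002, -0.004, 0.1], "delta_rot": [0, 0, -0.4], "fingers": 255},
  {"linear": [0.002, -0.004, 0.108], "delta_rot": [0, 0, -0.4], "fingers": 255},
  {"linear": [0.002, -0.004, 0.112], "delta_rot": [0, 0, -0.4], "fingers": 255},
  {"linear": [0.002, -0.004, 0.114], "delta_rot": [0, 0, -0.4], "fingers": 255},
  {"linear": [0.002, -0.004, 0.114], "delta_rot": [0, 0, -0.4], "fingers": 255},
])

```text
time: 25.85
tool_pos: [0.4339, 0.1837, 0.0148]
tool_rot: [0.0, 0.715, 0.699, 0.001]
contact_force: [0.3, 0.8, -1.5]
gripper_width: 0.237
```

apply_moves([
  {"linear": [0, 0, 0.0005], "delta_rot": [0, 0, 0], "fingers": 255},
  {"linear": [0, 0, 0.0005], "delta_rot": [0, 0, 0], "fingers": 150},
  {"linear": [0, 0, 0.0005], "delta_rot": [0, 0, 0], "fingers": 150},
  {"linear": [0, 0, 0.0005], "delta_rot": [0, 0, 0], "fingers": 150},
  {"linear": [0, 0, -0.015], "delta_rot": [0, 0, 0], "fingers": 150},
  {"linear": [0, 0, -0.05], "delta_rot": [0, 0, 0], "fingers": 150},
  {"linear": [0, 0, -0.1], "delta_rot": [0, 0, 0], "fingers": 100},
  {"linear": [0, 0, -0.15], "delta_rot": [0, 0, 0], "fingers": 0},
])

```text
time: 26.65
tool_pos: [0.4324, 0.1834, 0.1651]
tool_rot: [-0.0, 0.715, 0.699, -0.001]
contact_force: [0.5, 0.4, -0.4]
gripper_width: 0.741
```

```bash
python3 -c "
from h import *
look('blue','w16')
im,c,s=grab('side','d16')
for i,st,ce in blobs(im,'red',200)[1]: print(st,onplane(c,ce,.014)[:2])
plan([.425,-.385,.19],-8)
"
```

```text
blue [ 305  156   33  132 3978] [321. 219.] [ 0.433  0.182 94.163 21.93  88.69 ]
v 0.972
[   0    0  242   78 4215] [1.35602536 3.63854796]
[273 220  38  22 272] [0.54991162 0.20505255]
[   0  238   55   73 1062] [-0.03017414  0.5467533 ]
[ 56 289  34  48 348] [0.00295886 0.29246118]
[  65  354  125  102 2365] [-0.01925209 -0.0259649 ]
[433 365  42  32 563] [ 0.42891169 -0.38838597]
[113 389  29  30 250] [-0.00811991 -0.0156714 ]
t 26.75 pos [0.4382 0.1849 0.1732] F [ 0.8  0.3 -0.4] w 0.898 LIN [-0.57   -0.0007 -0.0192] ROT [ 0.46 -0.93 96.77] |l| 0.57
```

View pics/w16.png

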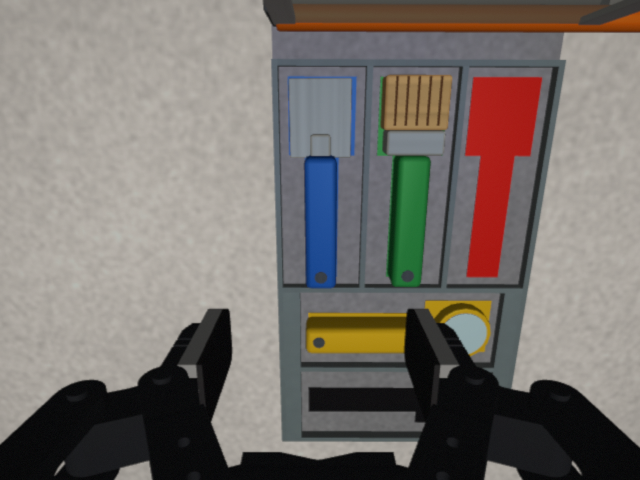

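apply_moves([
  {"linear": [-0.57, -0.001, -0.02], "delta_rot": [0, 0, 96.8], "fingers": 0},
  {"linear": [-0.57, -0.001, -0.02], "delta_rot": [0, 0, 96.8], "fingers": 0},
  {"linear": [-0.57, -0.001, -0.02], "delta_rot": [0, 0, 96.8], "fingers": 0},
  {"linear": [-0.57, -0.001, -0.02], "delta_rot": [0, 0, 96.8], "fingers": 0},
  {"linear": [-0.57, -0.001, -0.02], "delta_rot": [0, 0, 96.8], "fingers": 0},
  {"linear": [-0.57, -0.001, -0.02], "delta_rot": [0, 0, 96.8], "fingers": 0},
  {"linear": [-0.57, -0.001, -0.02], "delta_rot": [0, 0, 96.8], "fingers": 0},
  {"linear": [-0.57, -0.001, -0.02], "delta_rot": [0, 0, 96.8], "fingers": 0},
])

```text
time: 27.55
tool_pos: [0.4234, -0.2182, 0.178]
tool_rot: [0.0, 0.985, 0.17, 0.0]
contact_force: [1.6, -0.1, 0.0]
gripper_width: 1.002
```

```bash
python3 -c "
from h import *
plan([.429,-.387,.19],-8)
"
```

```text
t 27.55 pos [ 0.4234 -0.2182  0.178 ] F [ 1.6 -0.1  0. ] w 1.002 LIN [-0.0515  0.1609 -0.0119] ROT [ 2.000e-02 -4.000e-02  2.763e+01] |l| 0.169
```

apply_moves([
  {"linear": [-0.051, 0.161, -0.01], "delta_rot": [0, 0, 27.6], "fingers": 0},
  {"linear": [-0.051, 0.161, -0.01], "delta_rot": [0, 0, 27.6], "fingers": 0},
  {"linear": [-0.051, 0.161, -0.01], "delta_rot": [0, 0, 27.6], "fingers": 0},
  {"linear": [-0.051, 0.161, -0.01], "delta_rot": [0, 0, 27.6], "fingers": 0},
  {"linear": [-0.051, 0.161, -0.01], "delta_rot": [0, 0, 27.6], "fingers": 0},
  {"linear": [-0.051, 0.161, -0.01], "delta_rot": [0, 0, 27.6], "fingers": 0},
  {"linear": [-0.051, 0.161, -0.01], "delta_rot": [0, 0, 27.6], "fingers": 0},
  {"linear": [-0.051, 0.161, -0.01], "delta_rot": [0, 0, 27.6], "fingers": 0},
])

```text
time: 28.35
tool_pos: [0.4312, -0.3834, 0.1879]
tool_rot: [-0.0, 0.998, -0.065, -0.0]
contact_force: [1.6, 0.5, -0.8]
gripper_width: 0.999
```

```bash
python3 -c "
from h import *
look('red','w17')
plan([.429,-.387,.008],-8)
"
```

```text
red [ 313  159   31  119 3159] [327. 215.] [ 0.426 -0.391 91.315 20.613 -9.036]
v 0.006
t 28.4 pos [ 0.4313 -0.3836  0.188 ] F [0.  0.5 0.4] w 1.002 LIN [-0.0018  0.0037  0.18  ] ROT [-0.01  0.    0.51] |l| 0.18
```

View pics/w17.png

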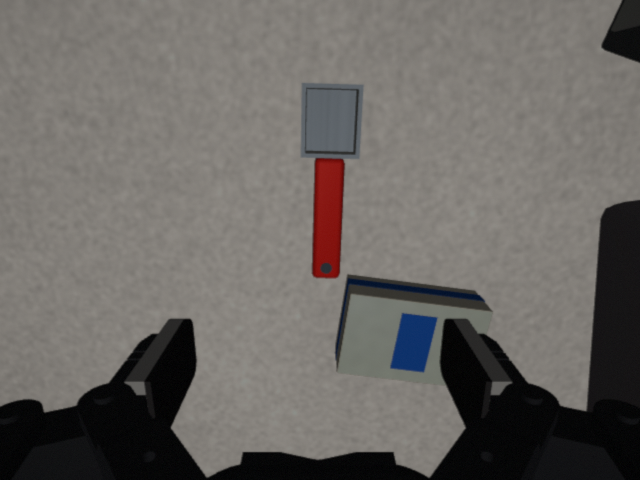

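```bash
python3 -c "
from h import *
s=state(); c=cam('wrist',s)
G=np.array([.426,-.391,0]); a=np.radians(-9.0); x=np.array([np.cos(a),np.sin(a)]); y=np.array([np.sin(a),-np.cos(a)])
for p,z in(((350,292),.04),((492,310),.04),((338,372),.04),((348,276),.005),((480,292),0.005)):
    w=onplane(c,p,z); d=w[:2]-G[:2]; print(w.round(3),'along',(d@x).round(4),'across',(d@y).round(4))
"
```

```text
[ 0.374 -0.401  0.04 ] along -0.0502 across 0.018
[ 0.345 -0.506  0.04 ] along -0.0621 across 0.1258
[ 0.306 -0.384  0.04 ] along -0.1196 across 0.0119
[ 0.372 -0.402  0.005] along -0.0517 across 0.0189
[ 0.343 -0.509  0.005] along -0.0631 across 0.1297
```

apply_moves([
  {"linear": [-0.004, 0.008, 0.05], "delta_rot": [0, 0, 1.5], "fingers": 0},
  {"linear": [-0.004, 0.008, 0.1], "delta_rot": [0, 0, 1.5], "fingers": 0},
  {"linear": [-0.004, 0.008, 0.145], "delta_rot": [0, 0, 1.5], "fingers": 0},
  {"linear": [-0.004, 0.008, 0.172], "delta_rot": [0, 0, 1.5], "fingers": 0},
  {"linear": [-0.004, 0.008, 0.18], "delta_rot": [0, 0, 1.5], "fingers": 0},
  {"linear": [-0.004, 0.008, 0.18], "delta_rot": [0, 0, 1.5], "fingers": 255},
  {"linear": [-0.004, 0.008, 0.18], "delta_rot": [0, 0, 1.5], "fingers": 255},
  {"linear": [-0.004, 0.008, 0.18], "delta_rot": [0, 0, 1.5], "fingers": 255},
])

```text
time: 29.2
tool_pos: [0.4276, -0.3937, 0.0108]
tool_rot: [0.002, 0.997, -0.079, 0.002]
contact_force: [0.7, -0.3, -0.3]
gripper_width: 0.514
```

apply_moves([
  {"linear": [0, 0, 0], "delta_rot": [0, 0, 0], "fingers": 255},
  {"linear": [0, 0, 0], "delta_rot": [0, 0, 0], "fingers": 255},
  {"linear": [0, 0, -0.01], "delta_rot": [0, 0, 0], "fingers": 255},
  {"linear": [0, 0, -0.04], "delta_rot": [0, 0, 0], "fingers": 255},
  {"linear": [0, 0, -0.08], "delta_rot": [0, 0, 0], "fingers": 255},
  {"linear": [0, 0, -0.12], "delta_rot": [0, 0, 0], "fingers": 255},
  {"linear": [0, 0, -0.12], "delta_rot": [0, 0, 0], "fingers": 255},
  {"linear": [0, 0, -0.12], "delta_rot": [0, 0, 0], "fingers": 255},
])

```text
time: 30.0
tool_pos: [0.4266, -0.3928, 0.13]
tool_rot: [0.001, 0.997, -0.079, 0.001]
contact_force: [-0.0, -0.0, -1.5]
gripper_width: 0.237
```

```bash
python3 -c "
from h import *
grab('wrist','w18')
p=t2w(.062,.070-.025); print(p)
plan([*p,.13],88.7)
"
```

```text
[0.55747492 0.18012522]
t 30.05 pos [ 0.4257 -0.3919  0.1279] F [ 0.3 -0.5 -0.7] w 0.238 LIN [ 0.0397 -0.5856 -0.002 ] ROT [-4.000e-02  1.000e-02 -9.779e+01] |l| 0.587
```

View pics/w18.png

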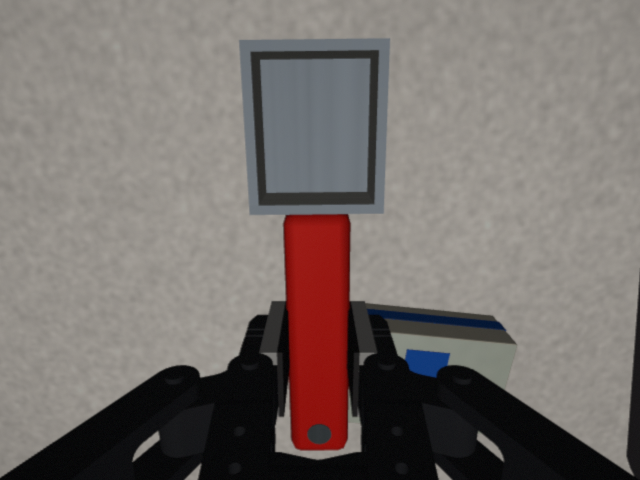

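apply_moves([
  {"linear": [0.04, -0.586, -0.02], "delta_rot": [0, 0, -97.8], "fingers": 255},
  {"linear": [0.04, -0.586, -0.02], "delta_rot": [0, 0, -97.8], "fingers": 255},
  {"linear": [0.04, -0.586, -0.02], "delta_rot": [0, 0, -97.8], "fingers": 255},
  {"linear": [0.04, -0.586, -0.02], "delta_rot": [0, 0, -97.8], "fingers": 255},
  {"linear": [0.04, -0.586, -0.02], "delta_rot": [0, 0, -97.8], "fingers": 255},
  {"linear": [0.04, -0.586, -0.02], "delta_rot": [0, 0, -97.8], "fingers": 255},
  {"linear": [0.04, -0.586, -0.02], "delta_rot": [0, 0, -97.8], "fingers": 255},
  {"linear": [0.04, -0.586, -0.02], "delta_rot": [0, 0, -97.8], "fingers": 255},
])

```text
time: 30.85
tool_pos: [0.5145, -0.0004, 0.1393]
tool_rot: [-0.001, 0.866, 0.5, -0.002]
contact_force: [0.8, -0.9, -1.3]
gripper_width: 0.238
```

```bash
python3 -c "
from h import *
p=t2w(.062,.070-.024)
plan([*p,.13],88.7)
"
```

```text
t 30.85 pos [ 5.145e-01 -4.000e-04  1.393e-01] F [ 0.8 -0.9 -1.3] w 0.238 LIN [ 0.1788 -0.0534  0.0092] ROT [ -0.23   0.04 -28.69] |l| 0.187
```

apply_moves([
  {"linear": [0.179, -0.053, 0.01], "delta_rot": [0, 0, -28.7], "fingers": 255},
  {"linear": [0.179, -0.053, 0.01], "delta_rot": [0, 0, -28.7], "fingers": 255},
  {"linear": [0.179, -0.053, 0.01], "delta_rot": [0, 0, -28.7], "fingers": 255},
  {"linear": [0.179, -0.053, 0.01], "delta_rot": [0, 0, -28.7], "fingers": 255},
  {"linear": [0.179, -0.053, 0.01], "delta_rot": [0, 0, -28.7], "fingers": 255},
  {"linear": [0.179, -0.053, 0.01], "delta_rot": [0, 0, -28.7], "fingers": 255},
  {"linear": [0.179, -0.053, 0.01], "delta_rot": [0, 0, -28.7], "fingers": 255},
  {"linear": [0.179, -0.053, 0.01], "delta_rot": [0, 0, -28.7], "fingers": 255},
])

```text
time: 31.65
tool_pos: [0.5601, 0.1773, 0.131]
tool_rot: [-0.0, 0.718, 0.696, -0.001]
contact_force: [-0.7, 0.6, -0.8]
gripper_width: 0.238
```

```bash
python3 -c "
from h import *
grab('wrist','w19')
p=t2w(.062,.070-.024)
plan([*p,.0146],88.7)
"
```

```text
t 31.7 pos [0.5604 0.1774 0.1313] F [-0.5 -0.7 -0.8] w 0.237 LIN [ 0.0037 -0.0029  0.1167] ROT [-0.04  0.02 -0.44] |l| 0.117
```

View pics/w19.png

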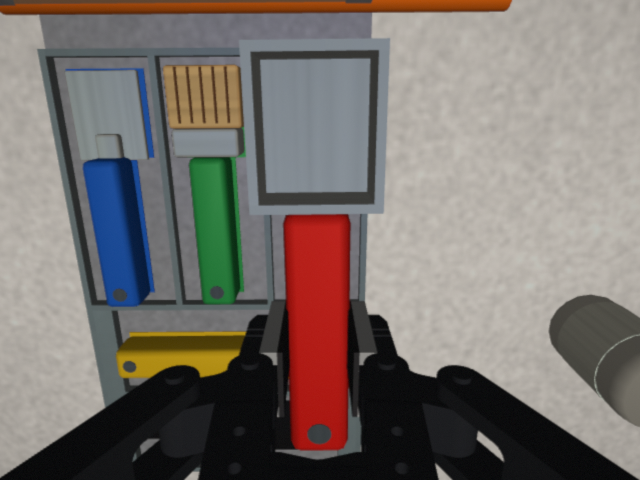

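apply_moves([
  {"linear": [0.004, -0.003, 0.03], "delta_rot": [0, 0, -0.4], "fingers": 255},
  {"linear": [0.004, -0.003, 0.06], "delta_rot": [0, 0, -0.4], "fingers": 255},
  {"linear": [0.004, -0.003, 0.09], "delta_rot": [0, 0, -0.4], "fingers": 255},
  {"linear": [0.004, -0.003, 0.105], "delta_rot": [0, 0, -0.4], "fingers": 255},
  {"linear": [0.004, -0.003, 0.112], "delta_rot": [0, 0, -0.4], "fingers": 255},
  {"linear": [0.004, -0.003, 0.116], "delta_rot": [0, 0, -0.4], "fingers": 255},
  {"linear": [0.004, -0.003, 0.117], "delta_rot": [0, 0, -0.4], "fingers": 255},
  {"linear": [0.004, -0.003, 0.117], "delta_rot": [0, 0, -0.4], "fingers": 255},
])

```text
time: 32.5
tool_pos: [0.5589, 0.1828, 0.0161]
tool_rot: [0.001, 0.715, 0.699, 0.001]
contact_force: [-0.3, -0.1, -1.2]
gripper_width: 0.239
```

apply_moves([
  {"linear": [0, 0, 0.0005], "delta_rot": [0, 0, 0], "fingers": 255},
  {"linear": [0, 0, 0.0005], "delta_rot": [0, 0, 0], "fingers": 150},
  {"linear": [0, 0, 0.0005], "delta_rot": [0, 0, 0], "fingers": 150},
  {"linear": [0, 0, 0.0005], "delta_rot": [0, 0, 0], "fingers": 150},
  {"linear": [0, 0, -0.015], "delta_rot": [0, 0, 0], "fingers": 150},
  {"linear": [0, 0, -0.05], "delta_rot": [0, 0, 0], "fingers": 150},
  {"linear": [0, 0, -0.1], "delta_rot": [0, 0, 0], "fingers": 100},
  {"linear": [0, 0, -0.15], "delta_rot": [0, 0, 0], "fingers": 0},
])

```text
time: 33.3
tool_pos: [0.5572, 0.1826, 0.1669]
tool_rot: [-0.0, 0.715, 0.699, -0.0]
contact_force: [1.1, -0.4, 0.7]
gripper_width: 0.738
```

apply_moves([
  {"linear": [0, 0, -0.05], "delta_rot": [0, 0, 0], "fingers": 255},
  {"linear": [0, 0, -0.1], "delta_rot": [0, 0, 0], "fingers": 255},
  {"linear": [0, 0, -0.12], "delta_rot": [0, 0, 0], "fingers": 255},
  {"linear": [0, 0, -0.12], "delta_rot": [0, 0, 0], "fingers": 255},
  {"linear": [0, 0, -0.12], "delta_rot": [0, 0, 0], "fingers": 255},
  {"linear": [0, 0, -0.12], "delta_rot": [0, 0, 0], "fingers": 255},
  {"linear": [0, 0, -0.12], "delta_rot": [0, 0, 0], "fingers": 255},
  {"linear": [0, 0, -0.12], "delta_rot": [0, 0, 0], "fingers": 255},
])

```text
time: 34.1
tool_pos: [0.5571, 0.1825, 0.2828]
tool_rot: [-0.001, 0.715, 0.699, -0.001]
contact_force: [-0.5, -0.3, -0.1]
gripper_width: 0.0
```

```bash
python3 -c "
from h import *
for col in('red','green','blue','yellow'): look(col,'w20')
grab('side','d20'); im,c,s=grab('scene','s20')
cv2.imwrite('pics/s20c.png',cv2.resize(im[180:330,130:530,::-1],None,fx=2,fy=2,interpolation=cv2.INTER_CUBIC))
for y in(.045-.025,):
  for x in(-.062,0,.062): print(t2w(x,.045))
print(t2w(0,-.045))
plan([.634,.345,.26],88.7)
"
```

```text
red [ 309   88   36  152 2253] [321. 186.] [  0.561   0.205 143.177  31.192  82.308]
v 0.009
green [ 242  144   29   97 2436] [256. 190.] [ 0.497  0.181 93.461 25.153 88.745]
v 0.01
blue [ 175  144   36   97 2670] [193. 190.] [ 0.436  0.182 93.523 28.105 89.072]
v 0.009
yellow [ 187  253  142   43 3427] [254. 274.] [ 4.92000e-01  9.70000e-02  1.44953e+02  4.62250e+01 -1.17500e+00]
v 0.008
[0.43350492 0.182853  ]
[0.49548992 0.18148911]
[0.55747492 0.18012522]
[0.49351008 0.09151089]
t 34.4 pos [0.5577 0.1827 0.2845] F [-0.8 -0.1  0.1] w 0.001 LIN [0.1639 0.0728 0.0245] ROT [-0.01  0.    0.07] |l| 0.181
```

View pics/w20.png

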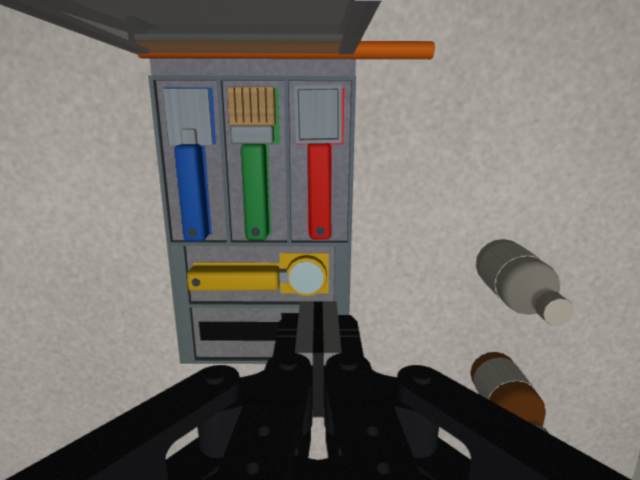

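View pics/d20.png

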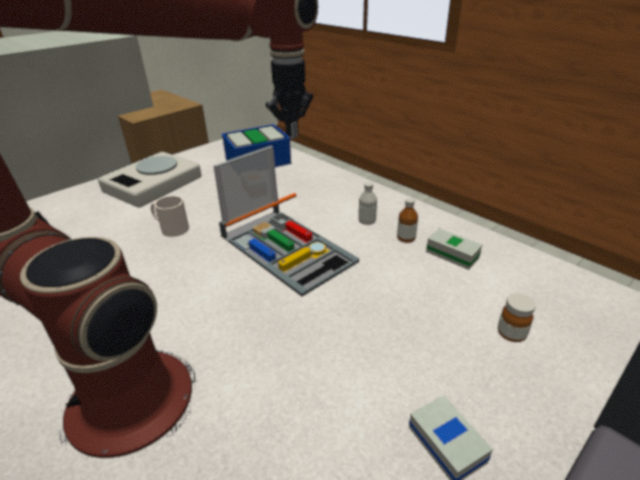

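View pics/s20c.png

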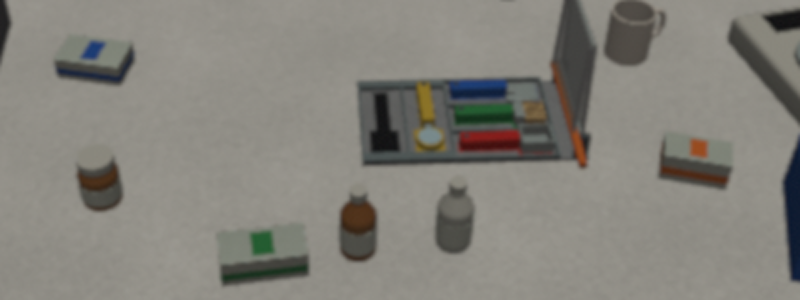

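apply_moves([
  {"linear": [0, 0.082, -0.01], "delta_rot": [0, 0, 0], "fingers": 255},
  {"linear": [0.0, 0.082, -0.01], "delta_rot": [0, 0, 0], "fingers": 255},
  {"linear": [0.05, 0.082, 0], "delta_rot": [0, 0, 0], "fingers": 255},
  {"linear": [0.1, 0.082, 0], "delta_rot": [0, 0, 0], "fingers": 255},
  {"linear": [0.15, 0.082, 0], "delta_rot": [0, 0, 0], "fingers": 255},
  {"linear": [0.172, 0.082, 0], "delta_rot": [0, 0, 0], "fingers": 255},
  {"linear": [0.172, 0.082, 0], "delta_rot": [0, 0, 0], "fingers": 255},
  {"linear": [0.172, 0.082, 0], "delta_rot": [0, 0, 0], "fingers": 255},
])

```text
time: 35.2
tool_pos: [0.6433, 0.3531, 0.2844]
tool_rot: [0.0, 0.714, 0.7, -0.0]
contact_force: [-0.0, 0.6, 0.1]
gripper_width: -0.001
```

```bash
python3 -c "
from h import *
grab('wrist','w21')
plan([.638,.352,.025],88.7)
"
```

```text
t 35.25 pos [0.6435 0.3523 0.2846] F [-0.3 -0.3 -0.5] w 0.0 LIN [-0.0003 -0.0055  0.2596] ROT [-0.    0.03  0.05] |l| 0.26
```

View pics/w21.png

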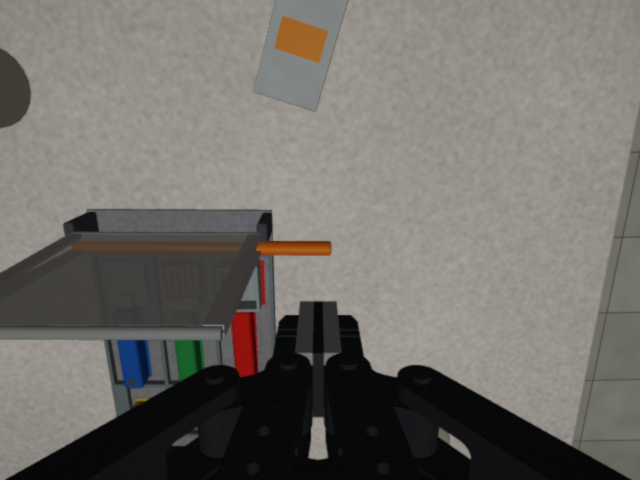

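apply_moves([
  {"linear": [0, -0.005, 0.04], "delta_rot": [0, 0, 0], "fingers": 255},
  {"linear": [0, -0.005, 0.085], "delta_rot": [0, 0, 0], "fingers": 255},
  {"linear": [0, -0.005, 0.13], "delta_rot": [0, 0, 0], "fingers": 255},
  {"linear": [0, -0.005, 0.175], "delta_rot": [0, 0, 0], "fingers": 255},
  {"linear": [0, -0.006, 0.22], "delta_rot": [0, 0, 0], "fingers": 255},
  {"linear": [0, -0.006, 0.25], "delta_rot": [0, 0, 0], "fingers": 255},
  {"linear": [0, -0.006, 0.258], "delta_rot": [0, 0, 0], "fingers": 255},
  {"linear": [0, -0.006, 0.258], "delta_rot": [0, 0, 0], "fingers": 255},
])

```text
time: 36.05
tool_pos: [0.6369, 0.3515, 0.0255]
tool_rot: [-0.0, 0.715, 0.699, -0.001]
contact_force: [0.6, -0.0, 0.3]
gripper_width: -0.004
```

```bash
python3 -c "
from h import *
print(t2w(.139,-.145+.018))
plan([.638,.2,.025],88.7)
"
```

```text
[0.63067259 0.00647298]
t 36.05 pos [0.6369 0.3515 0.0255] F [ 0.6 -0.   0.3] w -0.004 LIN [-0.1514  0.0045  0.0007] ROT [-0.13  0.07 -0.02] |l| 0.151
```

apply_moves([
  {"linear": [-0.012, 0, 0], "delta_rot": [0, 0, 0], "fingers": 255},
  {"linear": [-0.024, 0, 0], "delta_rot": [0, 0, 0], "fingers": 255},
  {"linear": [-0.034, 0, 0], "delta_rot": [0, 0, 0], "fingers": 255},
  {"linear": [-0.044, 0, 0], "delta_rot": [0, 0, 0], "fingers": 255},
  {"linear": [-0.054, 0, 0], "delta_rot": [0, 0, 0], "fingers": 255},
  {"linear": [-0.066, 0, 0], "delta_rot": [0, 0, 0], "fingers": 255},
  {"linear": [-0.08, 0, 0], "delta_rot": [0, 0, 0], "fingers": 255},
  {"linear": [-0.095, 0, 0], "delta_rot": [0, 0, 0], "fingers": 255},
])

```text
time: 36.85
tool_pos: [0.635, 0.2566, 0.0264]
tool_rot: [-0.0, 0.715, 0.7, -0.0]
contact_force: [-0.1, -0.2, 0.3]
gripper_width: -0.002
```

apply_moves([
  {"linear": [-0.018, 0, 0], "delta_rot": [0, 0, 0], "fingers": 255},
  {"linear": [-0.036, 0, 0], "delta_rot": [0, 0, 0], "fingers": 255},
  {"linear": [-0.054, 0, 0], "delta_rot": [0, 0, 0], "fingers": 255},
  {"linear": [-0.072, 0, 0], "delta_rot": [0, 0, 0], "fingers": 255},
  {"linear": [-0.09, 0, 0], "delta_rot": [0, 0, 0], "fingers": 255},
  {"linear": [-0.108, 0, 0], "delta_rot": [0, 0, 0], "fingers": 255},
  {"linear": [-0.126, 0, 0], "delta_rot": [0, 0, 0], "fingers": 255},
  {"linear": [-0.14, 0, 0], "delta_rot": [0, 0, 0], "fingers": 255},
])

```text
time: 37.65
tool_pos: [0.6323, 0.1163, 0.0267]
tool_rot: [0.0, 0.715, 0.699, -0.0]
contact_force: [0.3, 0.4, -0.5]
gripper_width: 0.0
```

```bash
python3 -c "
from h import *
print(t2w(.139,-.145+.018))
plan([.631,.006,.025],88.7)
grab('side','d22')
"
```

```text
[0.63067259 0.00647298]
t 37.65 pos [0.6323 0.1163 0.0267] F [ 0.3  0.4 -0.5] w 0.0 LIN [-0.1103  0.0011  0.0017] ROT [-0.    0.01  0.03] |l| 0.11
```

View pics/d22.png

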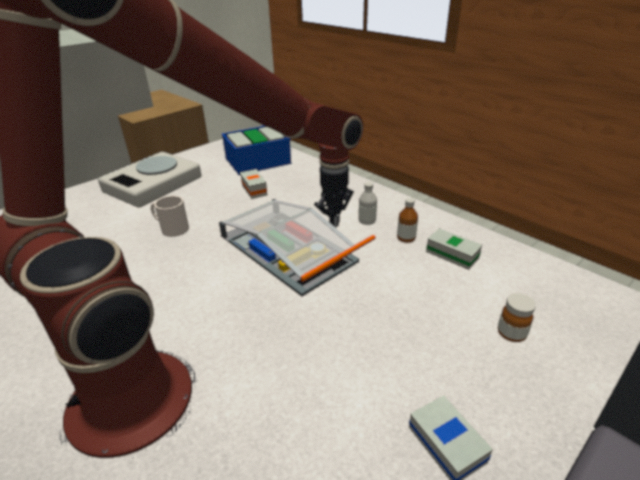

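apply_moves([
  {"linear": [-0.025, 0, 0], "delta_rot": [0, 0, 0], "fingers": 255},
  {"linear": [-0.05, 0, 0], "delta_rot": [0, 0, 0], "fingers": 255},
  {"linear": [-0.075, 0, 0], "delta_rot": [0, 0, 0], "fingers": 255},
  {"linear": [-0.092, 0, 0], "delta_rot": [0, 0, 0], "fingers": 255},
  {"linear": [-0.1, 0, 0], "delta_rot": [0, 0, 0], "fingers": 255},
  {"linear": [-0.106, 0, 0], "delta_rot": [0, 0, 0], "fingers": 255},
  {"linear": [-0.11, 0, 0], "delta_rot": [0, 0, 0], "fingers": 255},
  {"linear": [-0.113, 0, 0], "delta_rot": [0, 0, 0], "fingers": 255},
])

```text
time: 38.5
tool_pos: [0.6298, 0.0059, 0.0266]
tool_rot: [-0.001, 0.715, 0.7, 0.0]
contact_force: [-0.6, 7.7, 0.0]
gripper_width: 0.0
```

apply_moves([
  {"linear": [-0.002, 0, 0], "delta_rot": [0, 0, 0], "fingers": 255},
  {"linear": [-0.002, 0, 0], "delta_rot": [0, 0, 0], "fingers": 255},
  {"linear": [0.01, 0, 0], "delta_rot": [0, 0, 0], "fingers": 255},
  {"linear": [0.03, 0, 0], "delta_rot": [0, 0, 0], "fingers": 255},
  {"linear": [0.04, 0.005, -0.04], "delta_rot": [0, 0, 0], "fingers": 255},
  {"linear": [0.04, 0.01, -0.09], "delta_rot": [0, 0, 0], "fingers": 255},
  {"linear": [0.04, 0.01, -0.14], "delta_rot": [0, 0, 0], "fingers": 255},
  {"linear": [0.04, 0.01, -0.19], "delta_rot": [0, 0, 0], "fingers": 255},
])

```text
time: 39.3
tool_pos: [0.6405, 0.0458, 0.2183]
tool_rot: [0.0, 0.714, 0.7, -0.0]
contact_force: [0.3, -0.4, -0.5]
gripper_width: -0.0
```

apply_moves([
  {"linear": [0, 0, -0.05], "delta_rot": [0, 0, 0], "fingers": 255},
  {"linear": [0, 0, -0.1], "delta_rot": [0, 0, 0], "fingers": 255},
  {"linear": [0.05, -0.03, -0.1], "delta_rot": [0, 0, 0], "fingers": 255},
  {"linear": [0.1, -0.06, -0.1], "delta_rot": [0, 0, 0], "fingers": 255},
  {"linear": [0.13, -0.09, -0.1], "delta_rot": [0, 0, 0], "fingers": 255},
  {"linear": [0.13, -0.12, -0.1], "delta_rot": [0, 0, 0], "fingers": 255},
  {"linear": [0.13, -0.13, -0.1], "delta_rot": [0, 0, 0], "fingers": 255},
  {"linear": [0.13, -0.13, -0.1], "delta_rot": [0, 0, 0], "fingers": 255},
])

```text
time: 40.1
tool_pos: [0.5128, 0.1783, 0.3169]
tool_rot: [0.001, 0.714, 0.7, 0.0]
contact_force: [0.9, 0.2, -0.2]
gripper_width: 0.001
```

```bash
python3 -c "
from h import *
im,c,s=grab('wrist','w23')
for i,st,ce in blobs(im,'orange',300)[1]: 
    l=blobs(im,'orange',300)[0]; print(rect(c,l==i,.046))
print(t2w(.0335,-.145))
grab('side','d23')
"
```

```text
[ 6.0300e-01 -1.2000e-02  8.6123e+01  1.2554e+01 -2.3100e-01]
[ 4.3000e-01 -1.0000e-02  5.4721e+01  7.6990e+00 -1.1590e+00]
[ 0.52480215 -0.00920185]
```

View pics/w23.png

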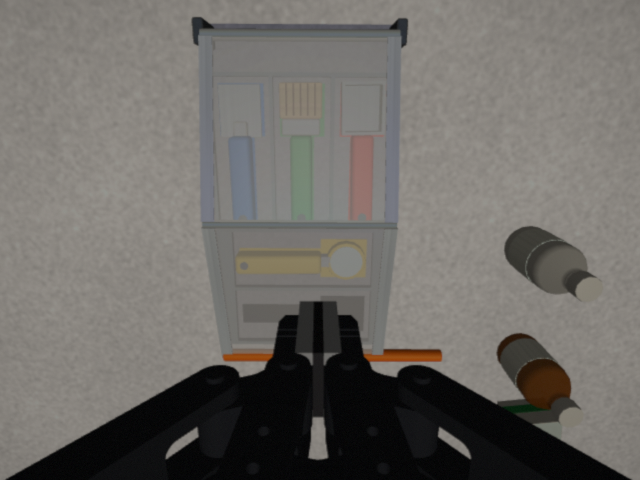

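View pics/d23.png

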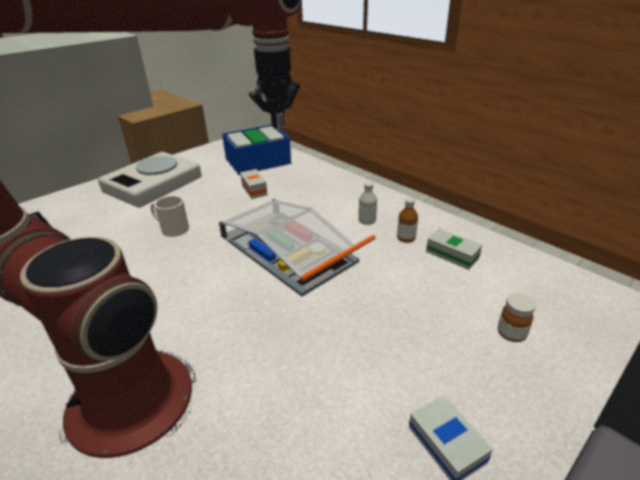

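```bash
python3 -c "
from plant import job_done
print(job_done())"
```

```text
the job is handed in; nothing more can be done
None
```

I folded the cover open and laid the four tools I found (brush, magnifier, spatula and scoop) in their matching compartments. I then pushed the cover shut and handed the job in at about 40 s. I saw no black-handled scraper in any picture, so I treated it as absent and left the black compartment empty.

- **Tools:** The last picture from above, taken through the shut cover, shows all four flat in their compartments. Each head lies on the wide end of its outline, to within a few millimetres.
- **Cover:** It sank shut by itself once the bar was past the hold point. I followed it and pressed the bar lightly against its stop, at 7.7 N. In the last picture the bar is at y ≈ −0.010 to −0.012 m, about where it was before I opened the cover and within 2 to 3 mm of the predicted shut position.
- **Other objects:** The jar, bottles, cartons and mug look unmoved in the last side view. The arm ended clear of everything.
- **Events and checks:** I noticed no knocked tool and no slip in the grip. The highest force in the readings was under 10 N, and no check failed.

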